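Centre the cup on its saucer

TASK

One of the two white cups has been left off-centre on its saucer. Nudge that cup with light fingertip taps until it stands upright in the middle of its saucer. Do not pick it up or tip it, keep its saucer where it is, and leave everything else on the worktop alone, the other cup included.

Things in the scene. Friction and masses are not known exactly. Their poses are not given: they have to be found in the camera images.
- cup: straight-sided white porcelain cup, 0.2 kg, left 17 to 24 mm off-centre on its saucer. 66 mm across from 16 mm above its underside up to the rim at 76 mm; below it narrows to a 34 mm foot, so it is tippy: pushed low (up to 28 mm up) it slides, pushed near the rim it tips. A finger meeting it at 20 mm/s presses under 3 N, at 100 mm/s over 6 N. Origin: centre of its underside; z up; handle along +x
- cup_handle (a point): middle of the bow of that cup's loop handle, 57 mm from the cup's axis along its +x and 48 mm above its underside; the handle is 7 mm thick, spans 23 to 66 mm above the underside and reaches 61 mm from the axis. At the start it is at least 60 degrees round from the side on which the cup is nearest to the saucer's edge
- saucer: loose white porcelain saucer under that cup, 0.24 kg, 150 mm across: flat middle 92 mm across, its top 6 mm above the worktop, then a straight sloping rim up to 17 mm at the edge. Thin blue circles: one 50 mm across round the middle, one at the edge. Origin: centre of its underside. The cup slides on it (friction about 0.45); it grips the worktop (0.6) and stays put when only the cup is nudged
- other_cup: an identical cup (same size, handle along its own +x), already well centred on the other saucer; leave it
- other_saucer: the identical saucer under the other cup; leave it
- teaspoon: steel teaspoon 137 mm long lying on the worktop beyond the saucers, origin under its bowl, handle along its -x; leave it
- scoop: orange plastic measuring scoop, 42 mm round bowl 26 mm tall, 93 mm long handle side along its +x, lying on the worktop beyond the saucers; origin under the bowl; leave it
- milk_jug: white porcelain milk jug, 72 mm across, 90 mm tall, beyond the saucers on the left; origin under its centre; leave it
- canister: blue ceramic tea canister with a wooden twist-lock lid, 103 mm across, 160 mm tall, on the right; origin under its centre; leave it
- biscuit_tin: closed aluminium biscuit tin, 134 x 194 mm, 71 mm tall, red panel on the lid, near right; origin under its centre; leave it
- kettle: stainless kettle with black handle on its black power base, 160 mm across (handle to 127 mm from the axis along its +x), 212 mm tall, on the left; origin under its centre; leave it
There are look-alikes about, which are no part of the job. What is shaped like the cup but orange is not meant. Leave any orange or red look-alike of the other_saucer alone.

How it is judged:
By the outcome, as a careful person would: the job done as asked, in the order asked, and still so for the second after the job is handed in, with the robot touching nothing.
It also fails if it takes over 64 s, if anything falls off the work surface, if the arm or the gripper's body presses on something with over 40 N, if the wrist force passes 120 N, or if a joint passes its speed limit or range.

ROBOT

A 6-joint arm with a two-finger parallel gripper is mounted at the origin on the work surface. World frame = base frame: x ahead of the robot, y to its left, z up, the work surface at z = 0. Lengths are in m, angles in rad, forces in N, time in s.
With the tool pointing down it reaches from about 0.425 to 0.95 m from the base axis. Payload 3.5 kg.
Tool frame: the origin (TCP) lies at the very end of the fingers, on their centre line; the grasp point (between the pads) lies 19 mm behind it; y points along the fingers, z is the direction in which the jaws open and shut, and the axes are right-handed (so a half turn about y gives the same grasp; the last joint's range is limited). The gripper opens to 85 mm and grips with 20 to 120 N. Pads are 22 mm wide; open, the fingers measure 114 mm over their backs; the gripper's body (76 mm by 85 mm) begins 54 mm behind the grasp point. The pads swing forward as they close: fully open they stand 13 mm farther back than shut.
Start: joints at [1.092, 0.286, 1.577, -0, 1.279, -0.15], TCP at [0.218, 0.639, 0.231] pointing down, gripper open.
Joint ranges: [-2.77, 2.77], [-0.9, 2.22], [0.21, 2.48], [-1.53, 4.67], [0.24, 2.81], [-2.84, 2.84]. Speed limits (rad/s): [2.79, 2.79, 3.14, 3.14, 3.14, 3.14].

INTERFACE

Orientations are given as a unit quaternion [x, y, z, w].
In Python, from plant import ctrl, cams gives the robot as it stands.
- The arm moves only by the tool play_rows, never from a script. Its argument "steps" is a list of rows, each an object of numbers: "claw": the finger opening in cm, from 0 to 8.54; "tx", "ty", "tz": the shift along the tool's x, y, z in cm; "ax", "ay", "az": the turn, a rotation vector about the tool's x, y, z in degrees. A call has 1 to 12 rows; each row is the pose to reach, as a shift and turn from the pose commanded when the call began, along the tool's axes at that moment; what a row does not reach only later rows make up. A row lasts 1/12 s, in which the tool goes at most 41.7 mm and 7.16 degrees, less where a joint would pass 70% of its speed; a pose out of reach is approached as far as the arm can. A call with a gripper value outside its range is refused whole. The fingers move at their own pace and stop on an object; "grip_force" is the grip in N (left out, the last holds). Time passes only in rows, so rows that repeat a pose let the fingers close. It gives the time, the measured TCP pose, the force and the opening at its end, in the units of the state.
- ctrl.get_state(): the state, without advancing time (a new reading comes with each control period).
- cams.read_camera(name): name is "scene" or "top" or "wrist"; returns (picture, depth): 420x560x3 uint8, blue, green, red; 420x560 float32, m along the optical axis (not along the pixel's ray), 0 where there is no reading.
- cams.camera_model(name): a dict with "intrinsics" (3x3 intrinsics, pixels), "distortion" ([k1, k2, p1, p2, k3] as OpenCV has them; the pictures are not rectified), "rvec" (rotation vector, rad) and "tvec" (3), from world to camera coordinates, as OpenCV has them; the wrist camera has in their place "tool_from_camera" (4x4, takes a point from camera to tool coordinates, whose origin is the TCP and whose axes are the tool frame's). Camera axes: x right, y down, z forward; pixel columns grow to the right and rows downward; lengths in m; the calibration is good to about 2 mm. A picture is of the moment at which its call begins: read the wrist's pose just before it. camera_model takes no time and is no camera call.
- ctrl.sign_off(): hands the job in, once; it reports no verdict.
The state is a dict: "time": time; "qpos": joint angles; "dq": joint speeds; "joint_efforts": joint torques, N m; "eef_pos": TCP position; "tcp_rot": TCP orientation; "contact_force": force on the tool from outside, world axes, zero at the start; "wrist_torque": the same for the moment, N m; "opening": opening from 0.0 (shut) to 1.0 (fully open).
Only numpy, scipy, OpenCV 4.12 (cv2) and the standard library are available. Lean on these libraries where they do the work, as an engineer would, in place of code of your own. Each camera call takes 0.05 s, during which the arm holds its last target.

## Working session

There is one attempt and no reset: what is moved stays moved. The work goes in short steps, Python scripts to look and compute and a tool call to move; the robot and the scene stay as the last step left them, time stands still between calls to the robot, and variables do not carry over. Pictures are saved under pics/ and viewed, and the job is handed in when it is done.

Besides the shell and the picture viewer there is one more tool, called after "Emit:" as a command line: name --argument value ..., lists and objects as JSON in quotes. play_rows: Moves the arm, as the interface text tells. Its arguments: {"type":"object","properties":{"steps":{"type":"array","items":{"type":"object","properties":{"claw":{"type":"number"},"tx":{"type":"number"},"ty":{"type":"number"},"tz":{"type":"number"},"ax":{"type":"number"},"ay":{"type":"number"},"az":{"type":"number"}}}},"grip_force":{"type":"number"}},"required":["steps"]}

```bash
mkdir -p pics; ls; python3 - <<'E'
from plant import ctrl,cams
import cv2,numpy as np,pickle
s=ctrl.get_state();print(s)
d={}
for n in("scene","top"):
    p,z=cams.read_camera(n);cv2.imwrite(f"pics/{n}0.png",p);m=cams.camera_model(n);print(n,m);d[n]=(p,z,m)
pickle.dump(d,open("d0.pkl","wb"))
print(cams.camera_model("wrist"))
E
```

```text
pics
{'time': 0.0, 'qpos': array([ 1.09203718e+00,  2.87188512e-01,  1.57815468e+00, -1.45403144e-05,
        1.27859265e+00, -1.50018282e-01]), 'dq': array([-8.31970273e-04, -3.58069582e-04,  2.83109603e-05, -3.14924708e-04,
        1.35926116e-03, -6.06499015e-04]), 'joint_efforts': array([ 5.60123244e-04, -4.05986273e+01, -2.92628467e+01, -1.11746915e-04,
        5.92244192e-03, -5.39413762e-06]), 'eef_pos': array([0.21761071, 0.63827781, 0.22994402]), 'tcp_rot': array([ 0.69836521, -0.11595475,  0.11545174, -0.6967865 ]), 'contact_force': array([-0.80293042, -0.26888441,  0.25815828]), 'wrist_torque': array([ 0.01598021, -0.00123615,  0.00689198]), 'opening': 1.0019620309944233}
scene {'intrinsics': array([[388.85795651,   0.        , 280.4494888 ],
       [  0.        , 388.85795651, 203.86678819],
       [  0.        ,   0.        ,   1.        ]]), 'distortion': array([-0.06092633,  0.        ,  0.        ,  0.        ,  0.        ]), 'rvec': array([ 1.89893225,  1.12135635, -0.62868211]), 'tvec': array([-0.2698881 , -0.15117539,  1.47621429])}
top {'intrinsics': array([[497.1
[... 251 characters left out ...]
, -2.02166864,  0.21710285]), 'tvec': array([-0.00484949,  0.50290269,  1.43081143])}
{'intrinsics': array([[339.39679345,   0.        , 270.7046434 ],
       [  0.        , 339.39679345, 214.0970418 ],
       [  0.        ,   0.        ,   1.        ]]), 'distortion': array([-0.0458032,  0.       ,  0.       ,  0.       ,  0.       ]), 'tool_from_camera': array([[-8.85756974e-04,  9.62138077e-01,  2.72561068e-01,
        -6.90048251e-02],
       [ 8.58677398e-04, -2.72560343e-01,  9.62138307e-01,
        -1.42771055e-01],
       [ 9.99999239e-01,  1.08626274e-03, -5.84743996e-04,
        -6.73627621e-04],
       [ 0.00000000e+00,  0.00000000e+00,  0.00000000e+00,
         1.00000000e+00]])}
```

View pics/scene0.png

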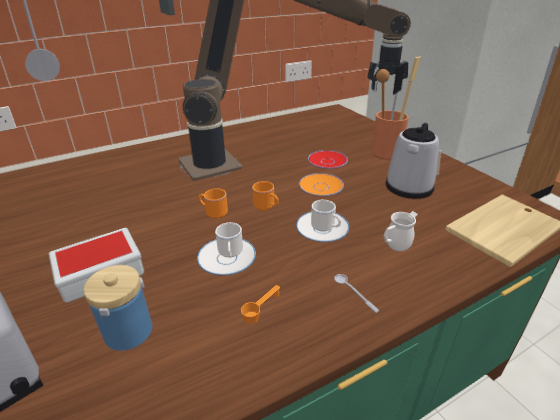

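View pics/top0.png

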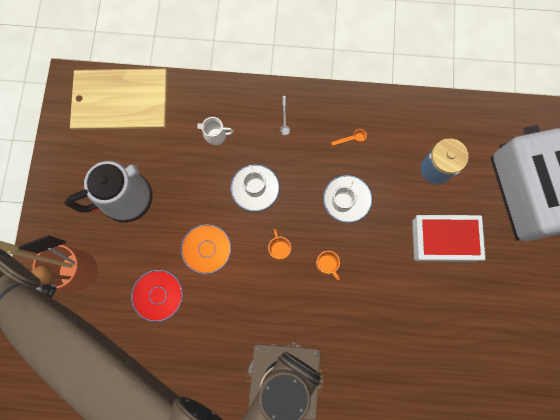

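The scene shows two white cups on saucers, near pixel (323,215) and (229,240). In the top view they are at (255,187) and (347,198). I'll enlarge both.

```bash
python3 - <<'E'
import cv2,pickle,numpy as np
d=pickle.load(open("d0.pkl","rb"))
p=d["top"][0]
a=cv2.resize(p[150:230,220:385],None,fx=4.8,fy=4.8,interpolation=cv2.INTER_CUBIC);cv2.imwrite("pics/tc.png",a)
p=d["scene"][0]
a=cv2.resize(p[190:285,190:355],None,fx=4.8,fy=4.8,interpolation=cv2.INTER_CUBIC);cv2.imwrite("pics/sc.png",a)
E
```

```text
(no output)
```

View pics/tc.png

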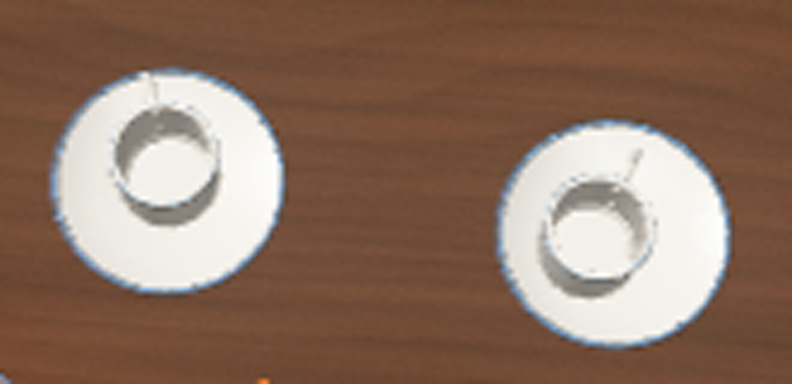

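View pics/sc.png

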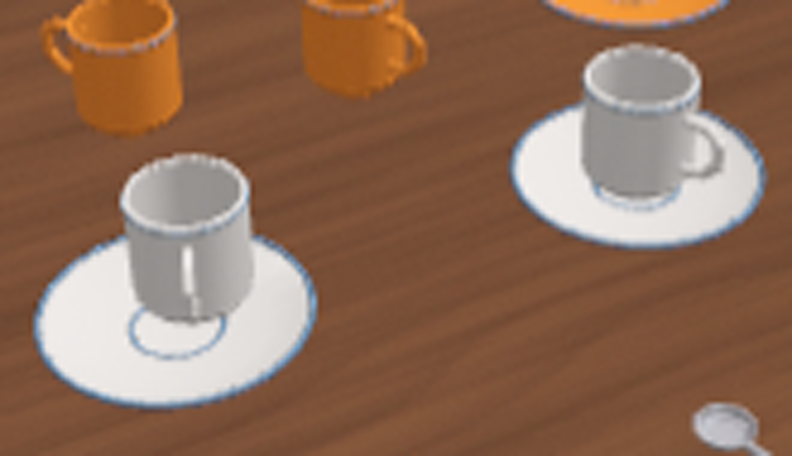

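```bash
cat > h.py <<'E'
import cv2,numpy as np
from scipy.optimize import least_squares
def circ(c,r,m,n=180):
    a=np.linspace(0,2*np.pi,n)
    P=np.c_[c[0]+r*np.cos(a),c[1]+r*np.sin(a),np.full(n,c[2])]
    return cv2.projectPoints(P,m["rvec"],m["tvec"],m["intrinsics"],m["distortion"])[0][:,0]
def ext(q):return np.array([q[:,0].min(),q[:,0].max(),q[:,1].min(),q[:,1].max()])
E
python3 - <<'E'
from h import *;import pickle
d=pickle.load(open("d0.pkl","rb"));T=d["top"][2];S=d["scene"][2]
nan=np.nan
t=lambda v:np.array(v)/4.8+[220,220,150,150]-.4
s=lambda v:np.array(v)/4.8+[190,190,190,190]-.4
obs={"sauc":(.075,.017,t([498,730,120,348]),s([36,317,nan,406])),
"rim":(.033,.082,t([543,655,177,283]),s([121,250,154,235])),
"osauc":(.075,.017,t([51,285,68,294]),s([511,765,nan,248])),
"orim":(.033,.082,t([112,219,103,210]),s([583,700,44,112]))}
for k,(r,z,a,b) in obs.items():
    for name,f in(("top",[1,0]),("scene",[0,1]),("both",[1,1])):
        fix=name!="both"
        def res(x):
            c=[x[0],x[1],z if fix else x[2]]
            return np.nan_to_num(np.r_[(ext(circ(c,r,T))-a)*f[0],(ext(circ(c,r,S))-b)*f[1]])
        o=least_squares(res,[.55,0,z]);print(k,name,o.x.round(4),np.abs(o.fun).max().round(2))
E
```

```text
sauc top [ 0.5508 -0.1501  0.017 ] 0.26
sauc scene [ 0.548 -0.149  0.017] 0.02
sauc both [ 0.5503 -0.1498  0.019 ] 0.33
rim top [ 0.5362 -0.1338  0.082 ] 0.43
rim scene [ 0.5372 -0.1339  0.082 ] 0.73
rim both [ 0.5364 -0.1337  0.0816] 0.69
osauc top [0.5629 0.1376 0.017 ] 0.07
osauc scene [0.5611 0.138  0.017 ] 0.04
osauc both [0.5625 0.1372 0.0183] 0.16
orim top [0.5614 0.1351 0.082 ] 0.36
orim scene [0.5605 0.1373 0.082 ] 0.64
orim both [0.5616 0.1357 0.0831] 0.64
```

The off-centre cup is the one at y≈-0.134. It needs to move about (+14, -16) mm. Next I'll check the obstacles on the way and the tool axes.

```bash
python3 - <<'E'
from h import *;import pickle
from scipy.spatial.transform import Rotation as R
d=pickle.load(open("d0.pkl","rb"))
for n in("scene","top"):
    p,z,m=d[n]
    v,u=np.mgrid[0:420,0:560]
    q=cv2.undistortPoints(np.c_[u.ravel(),v.ravel()].astype(np.float64)[:,None],m["intrinsics"],m["distortion"])[:,0]
    zz=z.ravel();C=np.c_[q*zz[:,None],zz]
    Rm=cv2.Rodrigues(m["rvec"])[0];W=(C-m["tvec"])@Rm
    k=(zz>0)&(W[:,2]>.03)
    W=W[k]
    print(n)
    # max height map 5cm cells
    xs=np.arange(.1,.8,.05);ys=np.arange(.75,-.4,-.05)
    print("      ",*[f"{y:5.2f}" for y in ys])
    for x in xs[::-1]:
        print(f"{x:.2f}",*[ (lambda s:f"{s.max()*100:5.0f}" if len(s) else "    .")(W[(abs(W[:,0]-x)<.025)&(abs(W[:,1]-y)<.025),2]) for y in ys])
M=R.from_quat([0.69836521,-0.11595475,0.11545174,-0.6967865]).as_matrix();print(M.round(3))
E
```

```text
scene
        0.75  0.70  0.65  0.60  0.55  0.50  0.45  0.40  0.35  0.30  0.25  0.20  0.15  0.10  0.05 -0.00 -0.05 -0.10 -0.15 -0.20 -0.25 -0.30 -0.35
0.75     .     .     .     .     .     .     .     .     .     9     9     8     .     .     .     .     .     .     3     3     .     .     .
0.70     .     .     .     .     .     .     .     .     .     9     9     8     .     .     .     .     .     .     .     .     .     .    15
0.65     .     .     .     .     .     .     .     .     .     .     .     .     .     .     .     .     .     .     .     .     .     .    15
0.60     .     .     .     .    11    11     .     .     .     .     .     .     9     9     .     .     .     .     7     .     .     .     .
0.55     .     .     .    19    20    20    19     .     .     .     .     .     9     9     .     .     .     9     9     .     .     .     .
0.50     .     .     .    19    22    21    19     .     .     .     .     .     .     .     .     .     .     9     9     .     .     .     7
0.45     .     .    17    20    20    20    18     .     .     .     .     .     .     .   
[... 2576 characters left out ...]
.     .     .     6     8     7     .     .     .     .
0.25     .    17    13    53    54     .     .     .     .     .     .     .     .     .     .     .     .     .     .     .     .     .     .
0.20     .    10    16    48    56    57    58     .     .     .     .     .     .     .     .     .     .     .     .     .     .     .     .
0.15     .     .     .     .    57    59    60    62    62     .     .     .     .     .     .     .     .     .     .     .     .     .     .
0.10     .     .     .     .    56    59    61    63    64    65    66     .     .     .     .    29    29     .     .     .     .     .     .
[[ 0.946 -0.001  0.323]
 [-0.323 -0.002  0.946]
 [-0.    -1.    -0.002]]
```

```bash
python3 - <<'E'
from h import *;import pickle
from plant import ctrl,cams
d=pickle.load(open("d0.pkl","rb"))
for n in("scene","top"):
    p,z,m=d[n]
    v,u=np.mgrid[0:420,0:560]
    q=cv2.undistortPoints(np.c_[u.ravel(),v.ravel()].astype(np.float64)[:,None],m["intrinsics"],m["distortion"])[:,0]
    zz=z.ravel();W=(np.c_[q*zz[:,None],zz]-m["tvec"])@cv2.Rodrigues(m["rvec"])[0]
    pts=[(383,75),(385,85),(393,115),(378,115),(410,115),(415,65),(411,85),(398,92),(405,95),(375,82),(390,75)] if n=="scene" else [(40,268),(60,258),(75,265),(92,268),(60,285),(42,243),(70,250),(45,290)]
    for a,b in pts:print(n,a,b,W[b*560+a].round(3))
a=d["scene"][0][30:170,350:450];cv2.imwrite("pics/g.png",cv2.resize(a,None,fx=4,fy=4,interpolation=cv2.INTER_CUBIC))
p,z=cams.read_camera("wrist");cv2.imwrite("pics/w0.png",p)
E
```

```text
scene 383 75 [0.248 0.588 0.313]
scene 385 85 [-0.183  1.012  0.118]
scene 393 115 [0.226 0.686 0.142]
scene 378 115 [0.216 0.618 0.151]
scene 410 115 [0.019 1.006 0.023]
scene 415 65 [0.302 0.682 0.349]
scene 411 85 [-0.005  1.007  0.162]
scene 398 92 [0.309 0.611 0.265]
scene 405 95 [-0.039  1.013  0.104]
scene 375 82 [0.211 0.588 0.28 ]
scene 390 75 [-0.16   1.015  0.173]
top 40 268 [0.25  0.598 0.323]
top 60 258 [0.298 0.687 0.037]
top 75 265 [0.273 0.587 0.159]
top 92 268 [0.275 0.583 0.052]
top 60 285 [0.218 0.618 0.158]
top 42 243 [0.309 0.602 0.327]
top 70 250 [0.312 0.607 0.16 ]
top 45 290 [0.2   0.575 0.327]
```

View pics/g.png

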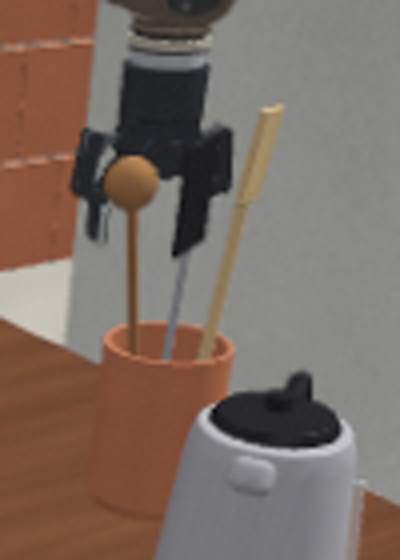

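View pics/w0.png

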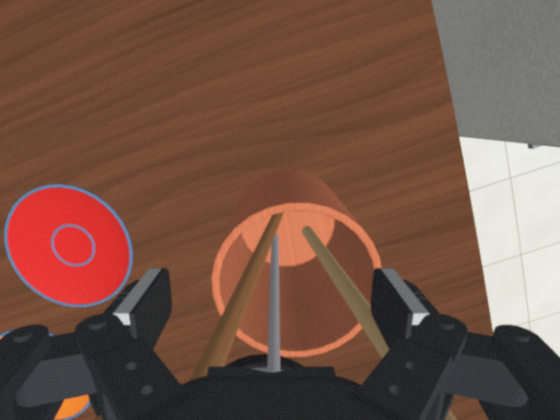

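The gripper stands over the utensil pot with the utensils on its tool +x side, so I'll back out along -x first and then go up.

Emit:
play_rows --steps '[{"tx": -4},{"tx": -6},{"tx": -6,"ty": -4},{"tx": -6,"ty": -8},{"tx": -6,"ty": -12},{"tx": -6,"ty": -16},{"tx": -6,"ty": -20},{"tx": -6,"ty": -22},{"tx": -6,"ty": -22}]'

```text
invalid input at $.steps[0]: expected keys claw, tx, ty, tz, ax, ay, az
```

```bash
cat >> h.py <<'E'
from scipy.spatial.transform import Rotation as R
def target(th,tilt):
    # th: world yaw of push dir (deg); tool x=push dir, y=down (tip forward by tilt)
    x=np.array([np.cos(np.radians(th)),np.sin(np.radians(th)),0]);y=np.array([0,0,-1.]);z=np.cross(x,y)
    return R.from_matrix(np.c_[x,y,z])*R.from_euler('z',-tilt,degrees=True)
def rel(s,pos,Rt=None):
    R0=R.from_quat(s["tcp_rot"]);t=R0.inv().apply(np.array(pos)-s["eef_pos"])*100
    a=(R0.inv()*Rt).as_rotvec(degrees=True) if Rt is not None else np.zeros(3)
    return t.round(2),a.round(2)
E
python3 - <<'E'
from plant import ctrl
from h import *
s=ctrl.get_state();print(s["time"],s["eef_pos"],s["qpos"].round(2),s["contact_force"].round(1))
print(rel(s,[.40,.35,.42],target(-35,0)));print(rel(s,[.49,.0,.30],target(-49,0)))
E
```

```text
0.15 [0.21767822 0.63839402 0.23023082] [ 1.09  0.29  1.58 -0.    1.28 -0.15] [ 0.3 -0.4  0.1]
(array([ 26.56, -18.94, -21.44]), array([ 0.11, 16.16,  0.  ]))
(array([ 46.38,  -6.89, -51.64]), array([1.100e-01, 3.016e+01, 1.000e-02]))
```

Emit:
play_rows --steps '[{"claw": 8.5,"tx": -4,"ty": 0,"tz": 0,"ax": 0,"ay": 0,"az": 0},{"claw": 8.5,"tx": -6,"ty": 0,"tz": 0,"ax": 0,"ay": 0,"az": 0},{"claw": 8.5,"tx": -6,"ty": -4,"tz": 0,"ax": 0,"ay": 0,"az": 0},{"claw": 8.5,"tx": -6,"ty": -8,"tz": 0,"ax": 0,"ay": 0,"az": 0},{"claw": 8.5,"tx": -6,"ty": -12,"tz": 0,"ax": 0,"ay": 0,"az": 0},{"claw": 8.5,"tx": -6,"ty": -16,"tz": 0,"ax": 0,"ay": 0,"az": 0},{"claw": 8.5,"tx": -6,"ty": -20,"tz": 0,"ax": 0,"ay": 0,"az": 0},{"claw": 8.5,"tx": -6,"ty": -22,"tz": 0,"ax": 0,"ay": 0,"az": 0},{"claw": 8.5,"tx": -6,"ty": -22,"tz": 0,"ax": 0,"ay": 0,"az": 0}]'

```text
time: 0.9
eef_pos: [0.1614, 0.6591, 0.4597]
tcp_rot: [-0.693, 0.115, -0.117, 0.702]
contact_force: [-0.2, -0.3, 0.6]
opening: 0.997
```

```bash
python3 - <<'E'
from plant import ctrl
from h import *
s=ctrl.get_state();print(s["time"],s["eef_pos"],s["qpos"].round(2),s["contact_force"].round(1))
print(rel(s,[.33,.42,.43],target(-35,0)));print(rel(s,[.45,.12,.40],target(-49,0)));print(rel(s,[.47,-.06,.25],target(-49,15)))
E
```

```text
0.9 [0.16141412 0.65906982 0.45970492] [ 1.18  0.22  1.25 -0.    1.66 -0.06] [-0.2 -0.3  0.6]
(array([ 23.67,   2.77, -17.22]), array([-0.72, 16.17, -0.06]))
(array([ 44.71,   5.48, -41.78]), array([-0.72, 30.17, -0.15]))
(array([ 52.4 ,  20.28, -58.35]), array([ -4.66,  29.9 , -14.8 ]))
```

Emit:
play_rows --steps '[{"claw": 0,"tx": 3,"ty": 0,"tz": -2.2,"ax": 0,"ay": 2,"az": 0},{"claw": 0,"tx": 6,"ty": 0,"tz": -4.4,"ax": 0,"ay": 4,"az": 0},{"claw": 0,"tx": 9,"ty": 0,"tz": -6.6,"ax": 0,"ay": 7,"az": 0},{"claw": 0,"tx": 12,"ty": 0,"tz": -8.8,"ax": 0,"ay": 10,"az": 0},{"claw": 0,"tx": 15,"ty": 0,"tz": -11,"ax": 0,"ay": 13,"az": 0},{"claw": 0,"tx": 18,"ty": 0,"tz": -13.2,"ax": 0,"ay": 16,"az": 0},{"claw": 0,"tx": 21,"ty": 0,"tz": -15.4,"ax": 0,"ay": 19,"az": 0},{"claw": 0,"tx": 24,"ty": 0,"tz": -17.6,"ax": 0,"ay": 22,"az": 0},{"claw": 0,"tx": 26.5,"ty": 0,"tz": -20.6,"ax": 0,"ay": 25,"az": 0},{"claw": 0,"tx": 29,"ty": 0,"tz": -23.6,"ax": 0,"ay": 28,"az": 0},{"claw": 0,"tx": 31.5,"ty": 0,"tz": -26.6,"ax": 0,"ay": 30,"az": 0},{"claw": 0,"tx": 34,"ty": 0,"tz": -29.6,"ax": 0,"ay": 30,"az": 0}]'

```text
time: 1.9
eef_pos: [0.3873, 0.2664, 0.4497]
tcp_rot: [0.644, -0.293, 0.292, -0.643]
contact_force: [0.1, -0.7, -0.2]
opening: -0.001
```

```bash
python3 - <<'E'
from plant import ctrl
from h import *
s=ctrl.get_state();print(s["time"],s["eef_pos"],s["qpos"].round(2),s["contact_force"].round(1))
print(rel(s,[.47,.0,.35],target(-49,0)));print(rel(s,[.47,-.06,.2],target(-49,15)))
E
```

```text
1.9 [0.3873373  0.26643    0.44969589] [ 0.39 -0.26  1.74 -0.    1.66 -0.33] [ 0.1 -0.7 -0.2]
(array([ 25.52,   9.98, -11.27]), array([ 0.11,  0.11, -0.04]))
(array([ 30.05,  24.98, -15.18]), array([  0.1 ,   0.12, -15.04]))
```

Emit:
play_rows --steps '[{"claw": 0,"tx": 3,"ty": 1,"tz": -1.5,"ax": 0,"ay": 0,"az": 0},{"claw": 0,"tx": 6,"ty": 2,"tz": -3,"ax": 0,"ay": 0,"az": 0},{"claw": 0,"tx": 9,"ty": 3,"tz": -4.5,"ax": 0,"ay": 0,"az": 0},{"claw": 0,"tx": 12,"ty": 5,"tz": -6,"ax": 0,"ay": 0,"az": 0},{"claw": 0,"tx": 15,"ty": 7,"tz": -7.5,"ax": 0,"ay": 0,"az": -2},{"claw": 0,"tx": 18,"ty": 9,"tz": -9,"ax": 0,"ay": 0,"az": -5},{"claw": 0,"tx": 21,"ty": 11,"tz": -10.5,"ax": 0,"ay": 0,"az": -8},{"claw": 0,"tx": 24,"ty": 13,"tz": -12,"ax": 0,"ay": 0,"az": -11},{"claw": 0,"tx": 27,"ty": 15,"tz": -13.5,"ax": 0,"ay": 0,"az": -13},{"claw": 0,"tx": 29,"ty": 18,"tz": -15,"ax": 0,"ay": 0,"az": -15},{"claw": 0,"tx": 29.5,"ty": 21,"tz": -15.2,"ax": 0,"ay": 0,"az": -15},{"claw": 0,"tx": 29.5,"ty": 23,"tz": -15.2,"ax": 0,"ay": 0,"az": -15}]'

```text
time: 2.9
eef_pos: [0.4647, -0.0549, 0.2165]
tcp_rot: [0.677, -0.209, 0.373, -0.6]
contact_force: [0.2, 1.2, 0.1]
opening: 0.004
```

```bash
python3 - <<'E'
from plant import ctrl,cams
from h import *
s=ctrl.get_state();print(s["time"],s["eef_pos"],s["qpos"].round(2),s["contact_force"].round(1))
p,z=cams.read_camera("wrist");cv2.imwrite("pics/w1.png",p)
import pickle;pickle.dump((s,p,z),open("w1.pkl","wb"))
print(rel(s,[.490,-.082,.10],target(-49,15)),rel(s,[.490,-.082,.027],target(-49,15)))
E
```

```text
2.9 [ 0.46471036 -0.05488562  0.21648304] [-0.26 -0.28  2.19 -0.17  1.03 -0.9 ] [0.2 1.2 0.1]
(array([ 0.62, 12.21,  0.17]), array([ 0.19,  0.05, -0.28])) (array([-1.23, 19.27,  0.19]), array([ 0.19,  0.05, -0.28]))
```

View pics/w1.png

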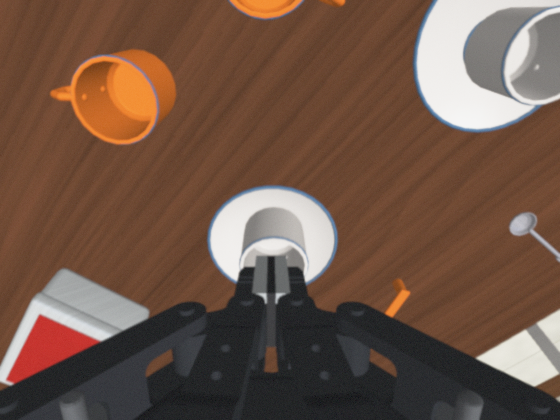

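The wrist view shows saucer edges at columns 208 and 337, with the top of its rim at row 186. The cup rim runs from about 243 to 307, and the shut fingers line up with it. I'll check the estimate against this view.

```bash
cat >> h.py <<'E'
def wcam(s,m):
    T=np.eye(4);T[:3,:3]=R.from_quat(s["tcp_rot"]).as_matrix();T[:3,3]=s["eef_pos"]
    C=np.linalg.inv(T@m["tool_from_camera"])
    return dict(m,rvec=cv2.Rodrigues(C[:3,:3])[0],tvec=C[:3,3])
E
python3 - <<'E'
from h import *;import pickle
from plant import cams
s,p,z=pickle.load(open("w1.pkl","rb"));m=wcam(s,cams.camera_model("wrist"))
b=cv2.resize(p,None,fx=3,fy=3,interpolation=cv2.INTER_CUBIC)
for c,r,col in(([.5503,-.1498,.017],.075,(0,0,255)),([.5364,-.1337,.082],.033,(0,160,0))):
    q=circ(c,r,m);print(ext(q).round(1))
    cv2.polylines(b,[((q+.33)*3).astype(np.int32)],True,col,1)
cv2.imwrite("pics/w1c.png",b[480:960,540:1100])
E
```

```text
[208.9 338.9 186.5 292.9]
[239.9 308.6 238.3 292. ]
```

View pics/w1c.png

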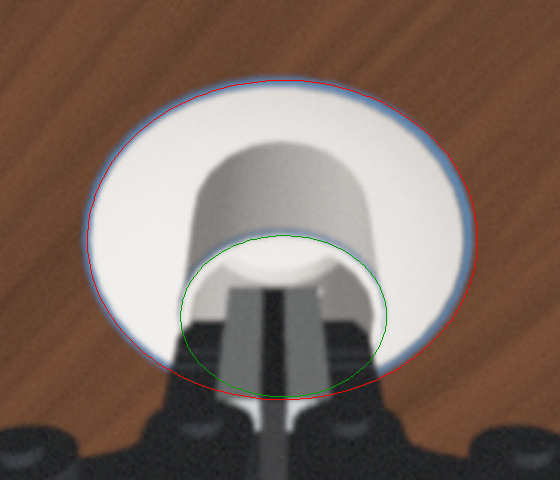

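Emit:
play_rows --steps '[{"claw": 0,"tx": 0.2,"ty": 4,"tz": 0.1,"ax": 0,"ay": 0,"az": 0},{"claw": 0,"tx": 0.4,"ty": 8,"tz": 0.2,"ax": 0,"ay": 0,"az": 0},{"claw": 0,"tx": 0.6,"ty": 12.2,"tz": 0.2,"ax": 0,"ay": 0,"az": 0},{"claw": 0,"tx": 0,"ty": 14.6,"tz": 0.2,"ax": 0,"ay": 0,"az": 0},{"claw": 0,"tx": -0.6,"ty": 17,"tz": 0.2,"ax": 0,"ay": 0,"az": 0},{"claw": 0,"tx": -1.2,"ty": 18.8,"tz": 0.2,"ax": 0,"ay": 0,"az": -0.3},{"claw": 0,"tx": -1.2,"ty": 19.1,"tz": 0.2,"ax": 0,"ay": 0,"az": -0.3},{"claw": 0,"tx": -1.2,"ty": 19.1,"tz": 0.2,"ax": 0,"ay": 0,"az": -0.3}]'

```text
time: 3.62
eef_pos: [0.4923, -0.0805, 0.0323]
tcp_rot: [0.677, -0.205, 0.374, -0.599]
contact_force: [-1.1, -0.0, 0.7]
opening: 0.001
```

```bash
cat > look.py <<'E'
from plant import ctrl,cams
from h import *
import sys
k=sys.argv[1]
s=ctrl.get_state();print(s["time"],s["eef_pos"],s["contact_force"].round(2))
out=[]
p,z=cams.read_camera("top");cv2.imwrite(f"pics/top{k}.png",cv2.resize(p[160:235,305:390],None,fx=6,fy=6,interpolation=cv2.INTER_CUBIC))
p,z=cams.read_camera("scene");cv2.imwrite(f"pics/scene{k}.png",cv2.resize(p[210:280,180:275],None,fx=8,fy=8,interpolation=cv2.INTER_CUBIC))
p,z=cams.read_camera("wrist");cv2.imwrite(f"pics/wrist{k}.png",p)
c=np.array([.5364,-.1337]);u=np.array([np.cos(np.radians(-49)),np.sin(np.radians(-49))])
print("along gap to cup axis mm",((c-s["eef_pos"][:2])@u*1e3).round(1),"lat",(np.cross(u,c-s["eef_pos"][:2])*1e3).round(1))
print(R.from_quat(s["tcp_rot"]).as_matrix().round(3))
E
python3 look.py 1 2>/dev/null
```

```text
3.6167 [ 0.492258   -0.08050805  0.03230689] [-1.14 -0.05  0.72]
along gap to cup axis mm 69.1 lat -1.6
[[ 0.636  0.17   0.753]
 [-0.726 -0.198  0.659]
 [ 0.261 -0.965 -0.002]]
```

View pics/scene1.png

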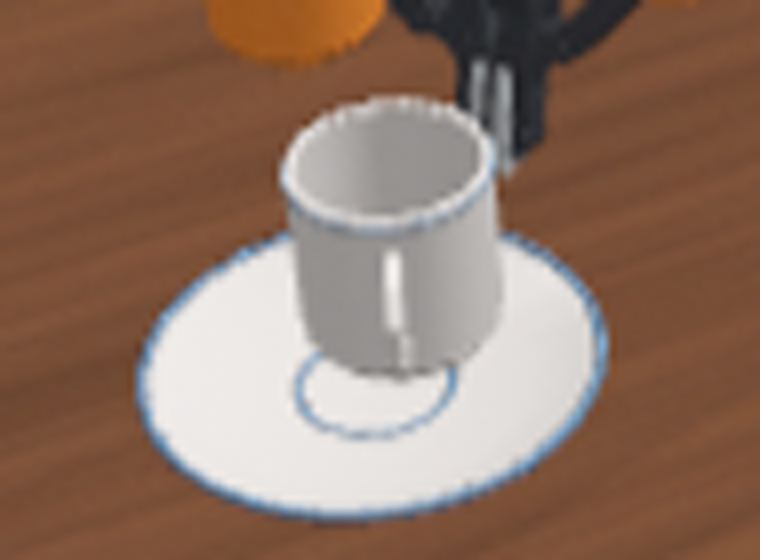

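View pics/wrist1.png

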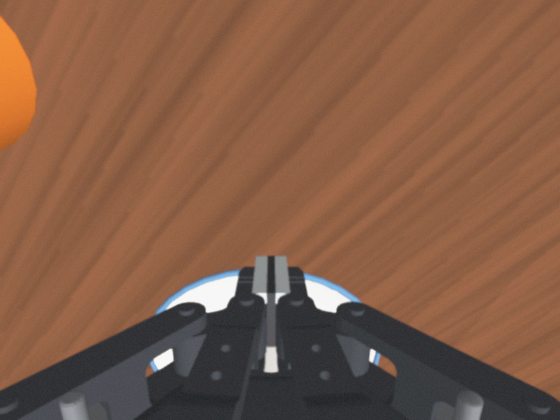

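View pics/top1.png

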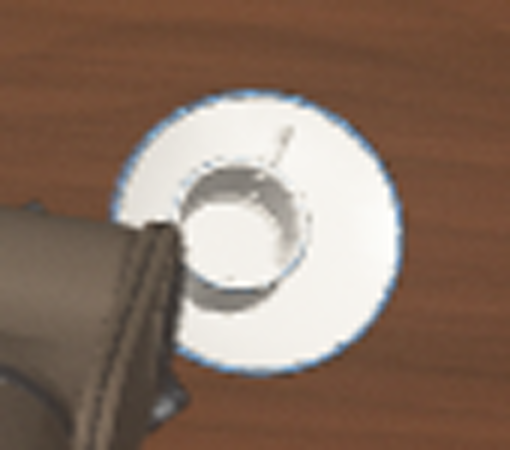

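The wrist, scene and top views all show the fingertip clear behind the cup on its near-left side, outside the saucer. Now to the pre-contact point.

```bash
python3 - <<'E'
from plant import ctrl
from h import *
s=ctrl.get_state();print(s["eef_pos"])
u=np.array([np.cos(np.radians(-49)),np.sin(np.radians(-49))]);c=np.array([.5364,-.1337])
for g in(58,50,40,22):
    print(g,rel(s,np.r_[c-u*g/1e3,.027],target(-49,15)))
E
```

```text
[ 0.49495399 -0.08134172  0.03560792]
58 (array([ 0.61,  1.06, -0.31]), array([-0.14,  0.15,  0.46]))
50 (array([ 1.38,  1.27, -0.31]), array([-0.14,  0.15,  0.46]))
40 (array([ 2.34,  1.54, -0.32]), array([-0.14,  0.15,  0.46]))
22 (array([ 4.08,  2.02, -0.32]), array([-0.14,  0.15,  0.46]))
```

The pose moved about 3 mm while holding, so I'll let it settle first.

Emit:
play_rows --steps '[{"claw": 0,"tx": 0,"ty": 0,"tz": 0,"ax": 0,"ay": 0,"az": 0},{"claw": 0,"tx": 0,"ty": 0,"tz": 0,"ax": 0,"ay": 0,"az": 0},{"claw": 0,"tx": 0,"ty": 0,"tz": 0,"ax": 0,"ay": 0,"az": 0},{"claw": 0,"tx": 0,"ty": 0,"tz": 0,"ax": 0,"ay": 0,"az": 0}]'

```text
time: 4.1
eef_pos: [0.4939, -0.0811, 0.0345]
tcp_rot: [0.677, -0.204, 0.376, -0.599]
contact_force: [-0.1, 0.9, -0.2]
opening: -0.002
```

```bash
cat > r.py <<'E'
from plant import ctrl
from h import *
s=ctrl.get_state();print(s["time"],s["eef_pos"],s["dq"].round(3))
u=np.array([np.cos(np.radians(-49)),np.sin(np.radians(-49))]);c=np.array([.5364,-.1337])
print("gap",(c-s["eef_pos"][:2])@u*1e3)
for g in(58,50,40,22):
    print(g,rel(s,np.r_[c-u*g/1e3,.027],target(-49,15)))
E
python3 r.py
```

```text
4.1 [ 0.49391941 -0.0811381   0.03447585] [-0.     0.006  0.005  0.    -0.001 -0.003]
gap 67.53874311604658
58 (array([ 0.72,  0.97, -0.25]), array([-0.08,  0.14,  0.36]))
50 (array([ 1.49,  1.19, -0.25]), array([-0.08,  0.14,  0.36]))
40 (array([ 2.46,  1.45, -0.25]), array([-0.08,  0.14,  0.36]))
22 (array([ 4.19,  1.93, -0.26]), array([-0.08,  0.14,  0.36]))
```

Emit:
play_rows --steps '[{"claw": 0,"tx": 0.2,"ty": 0.3,"tz": -0.1,"ax": 0,"ay": 0,"az": 0},{"claw": 0,"tx": 0.4,"ty": 0.6,"tz": -0.2,"ax": 0,"ay": 0,"az": 0},{"claw": 0,"tx": 0.6,"ty": 0.9,"tz": -0.25,"ax": 0,"ay": 0,"az": 0.3},{"claw": 0,"tx": 0.7,"ty": 1,"tz": -0.25,"ax": 0,"ay": 0,"az": 0.3},{"claw": 0,"tx": 0.7,"ty": 1,"tz": -0.25,"ax": 0,"ay": 0,"az": 0.3},{"claw": 0,"tx": 0.7,"ty": 1,"tz": -0.25,"ax": 0,"ay": 0,"az": 0.3},{"claw": 0,"tx": 0.7,"ty": 1,"tz": -0.25,"ax": 0,"ay": 0,"az": 0.3}]'

```text
time: 4.68
eef_pos: [0.4977, -0.0898, 0.0258]
tcp_rot: [0.677, -0.206, 0.374, -0.6]
contact_force: [0.4, -0.2, -0.6]
opening: -0.0
```

```bash
python3 r.py
```

```text
4.6833 [ 0.49773417 -0.08978474  0.02581997] [ 0.003 -0.004  0.002 -0.001  0.     0.   ]
gap 58.5103347278147
58 (array([ 0.08, -0.1 ,  0.04]), array([-0.03,  0.15, -0.01]))
50 (array([0.85, 0.11, 0.03]), array([-0.03,  0.15, -0.01]))
40 (array([1.82, 0.36, 0.03]), array([-0.03,  0.15, -0.01]))
22 (array([3.56, 0.83, 0.03]), array([-0.03,  0.15, -0.01]))
```

Emit:
play_rows --steps '[{"claw": 0,"tx": 0.15,"ty": -0.06,"tz": 0,"ax": 0,"ay": 0,"az": 0},{"claw": 0,"tx": 0.29,"ty": -0.02,"tz": 0,"ax": 0,"ay": 0,"az": 0},{"claw": 0,"tx": 0.43,"ty": 0.02,"tz": 0,"ax": 0,"ay": 0,"az": 0},{"claw": 0,"tx": 0.58,"ty": 0.06,"tz": 0,"ax": 0,"ay": 0,"az": 0},{"claw": 0,"tx": 0.72,"ty": 0.09,"tz": 0,"ax": 0,"ay": 0,"az": 0},{"claw": 0,"tx": 0.87,"ty": 0.13,"tz": 0,"ax": 0,"ay": 0,"az": 0},{"claw": 0,"tx": 1.01,"ty": 0.17,"tz": 0,"ax": 0,"ay": 0,"az": 0},{"claw": 0,"tx": 1.16,"ty": 0.21,"tz": 0,"ax": 0,"ay": 0,"az": 0},{"claw": 0,"tx": 1.3,"ty": 0.25,"tz": 0,"ax": 0,"ay": 0,"az": 0},{"claw": 0,"tx": 1.45,"ty": 0.29,"tz": 0,"ax": 0,"ay": 0,"az": 0},{"claw": 0,"tx": 1.6,"ty": 0.33,"tz": 0,"ax": 0,"ay": 0,"az": 0},{"claw": 0,"tx": 1.74,"ty": 0.37,"tz": 0,"ax": 0,"ay": 0,"az": 0}]'

```text
time: 5.68
eef_pos: [0.5094, -0.1031, 0.0267]
tcp_rot: [0.677, -0.206, 0.374, -0.6]
contact_force: [-1.1, 0.9, 0.8]
opening: -0.003
```

```bash
python3 r.py;python3 look.py 2 2>/dev/null
```

```text
5.6833 [ 0.50935347 -0.1031185   0.02674763] [-0.019  0.026 -0.03   0.008  0.003 -0.024]
gap 40.82427005254759
58 (array([-1.65, -0.47,  0.04]), array([-0.02,  0.15, -0.04]))
50 (array([-0.88, -0.26,  0.04]), array([-0.02,  0.15, -0.04]))
40 (array([ 0.09, -0.  ,  0.03]), array([-0.02,  0.15, -0.04]))
22 (array([1.83, 0.46, 0.03]), array([-0.02,  0.15, -0.04]))
5.6833 [ 0.50935347 -0.1031185   0.02674763] [-1.1   0.93  0.82]
along gap to cup axis mm 40.8 lat 0.3
[[ 0.636  0.17   0.753]
 [-0.727 -0.195  0.658]
 [ 0.258 -0.966 -0.   ]]
```

View pics/scene2.png

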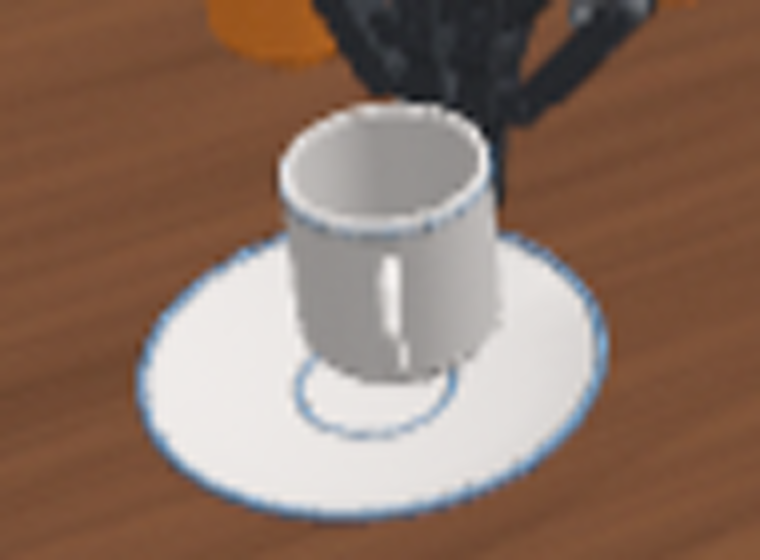

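View pics/top2.png

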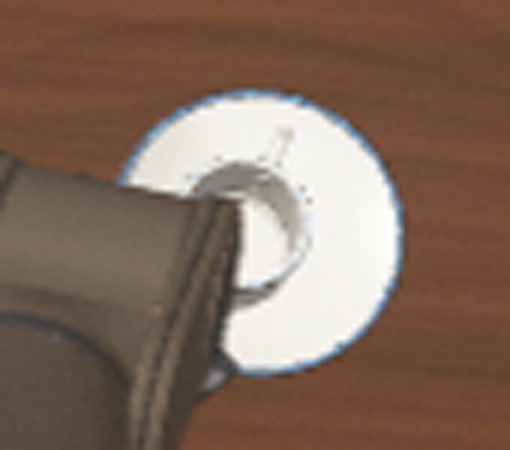

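View pics/wrist2.png

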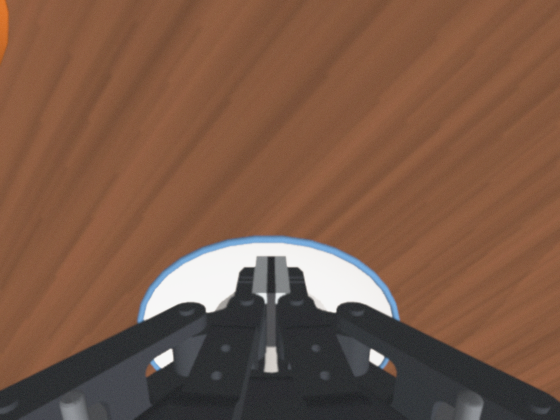

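The fingertip touches the cup low down and the cup has shifted a couple of mm. The saucer outline is unchanged in both views. I'll measure the shift from the scene rim extents: (282,496,97,234) moved to (279,493,102,238).

```bash
cat > fit.py <<'E'
from h import *;import pickle,sys,json
S=pickle.load(open("d0.pkl","rb"))["scene"][2]
def fit(v,r,z,off=(180,210),f=8):
    e=np.array([np.nan if a is None else a for a in v],float)/f+[off[0],off[0],off[1],off[1]]-.44
    o=least_squares(lambda x:np.nan_to_num(ext(circ([*x,z],r,S))-e),[.54,-.14]);return o.x,np.abs(o.fun).max()
if __name__=="__main__":
    N=None
    print(fit([282,496,97,234],.033,.082),fit([279,493,102,238],.033,.082),fit([138,607,N,519],.075,.017))
E
python3 fit.py
```

```text
(array([ 0.53759769, -0.13419376]), np.float64(0.8505455871225251)) (array([ 0.53933275, -0.13591264]), np.float64(0.7504559328866094)) (array([ 0.54857842, -0.14989871]), np.float64(0.04100383635028493))
```

Emit:
play_rows --steps '[{"claw": 0,"tx": 0.11,"ty": 0.03,"tz": 0,"ax": 0,"ay": 0,"az": 0},{"claw": 0,"tx": 0.21,"ty": 0.06,"tz": 0,"ax": 0,"ay": 0,"az": 0},{"claw": 0,"tx": 0.32,"ty": 0.09,"tz": 0,"ax": 0,"ay": 0,"az": 0},{"claw": 0,"tx": 0.42,"ty": 0.11,"tz": 0,"ax": 0,"ay": 0,"az": 0},{"claw": 0,"tx": 0.53,"ty": 0.14,"tz": 0,"ax": 0,"ay": 0,"az": 0},{"claw": 0,"tx": 0.64,"ty": 0.17,"tz": 0,"ax": 0,"ay": 0,"az": 0},{"claw": 0,"tx": 0.74,"ty": 0.2,"tz": 0,"ax": 0,"ay": 0,"az": 0},{"claw": 0,"tx": 0.85,"ty": 0.23,"tz": 0,"ax": 0,"ay": 0,"az": 0},{"claw": 0,"tx": 0.95,"ty": 0.26,"tz": 0,"ax": 0,"ay": 0,"az": 0},{"claw": 0,"tx": 1.06,"ty": 0.28,"tz": 0,"ax": 0,"ay": 0,"az": 0},{"claw": 0,"tx": 1.17,"ty": 0.31,"tz": 0,"ax": 0,"ay": 0,"az": 0},{"claw": 0,"tx": 1.27,"ty": 0.34,"tz": 0,"ax": 0,"ay": 0,"az": 0}]'

```text
time: 6.83
eef_pos: [0.5182, -0.1131, 0.0269]
tcp_rot: [0.677, -0.206, 0.374, -0.6]
contact_force: [-1.0, -0.2, 0.6]
opening: 0.004
```

```bash
python3 look.py 3 2>/dev/null
```

```text
6.8333 [ 0.51820775 -0.11313028  0.02687266] [-0.98 -0.23  0.64]
along gap to cup axis mm 27.5 lat 0.2
[[ 0.636  0.17   0.753]
 [-0.727 -0.195  0.658]
 [ 0.259 -0.966 -0.   ]]
```

View pics/scene3.png

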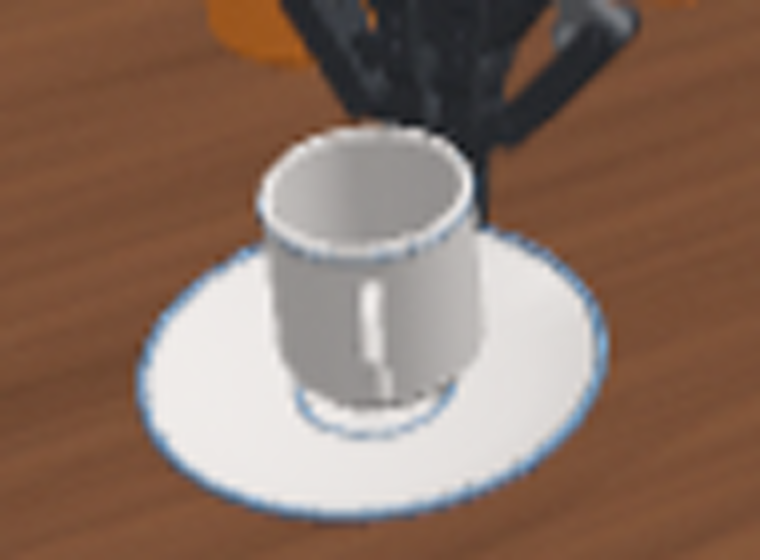

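View pics/top3.png

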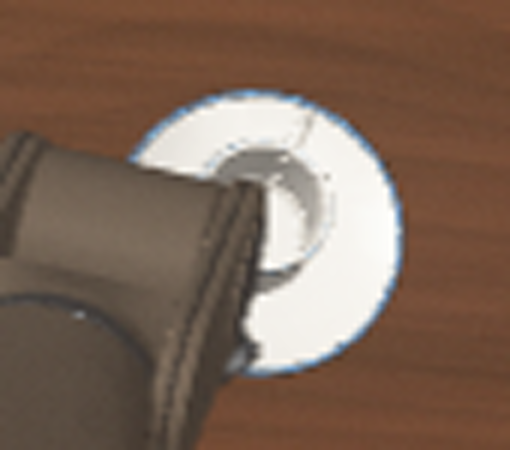

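In scene3 the cup slid on upright and the saucer is unchanged. I'll back off for a clear view.

Emit:
play_rows --steps '[{"claw": 0,"tx": -1,"ty": -0.27,"tz": 0,"ax": 0,"ay": 0,"az": 0},{"claw": 0,"tx": -3,"ty": -0.8,"tz": 0,"ax": 0,"ay": 0,"az": 0},{"claw": 0,"tx": -4.9,"ty": -1.3,"tz": 0,"ax": 0,"ay": 0,"az": 0},{"claw": 0,"tx": -4.9,"ty": -1.3,"tz": 0,"ax": 0,"ay": 0,"az": 0},{"claw": 0,"tx": -4.9,"ty": -1.3,"tz": 0,"ax": 0,"ay": 0,"az": 0}]'

```text
time: 7.4
eef_pos: [0.4841, -0.074, 0.0266]
tcp_rot: [0.677, -0.205, 0.373, -0.6]
contact_force: [-0.6, 0.0, 0.3]
opening: -0.001
```

```bash
python3 look.py 4 2>/dev/null
```

```text
7.4 [ 0.48412976 -0.07403553  0.02661422] [-0.57  0.01  0.27]
along gap to cup axis mm 79.3 lat 0.3
[[ 0.637  0.171  0.752]
 [-0.726 -0.195  0.659]
 [ 0.259 -0.966 -0.   ]]
```

View pics/scene4.png

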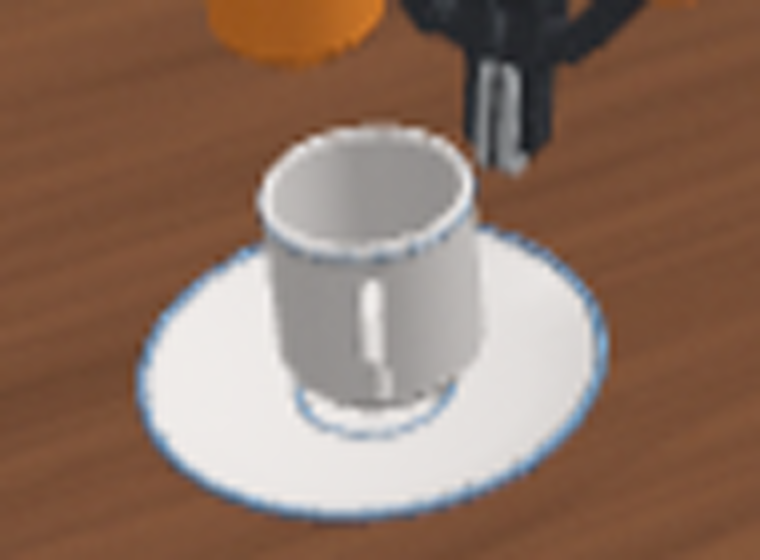

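View pics/top4.png

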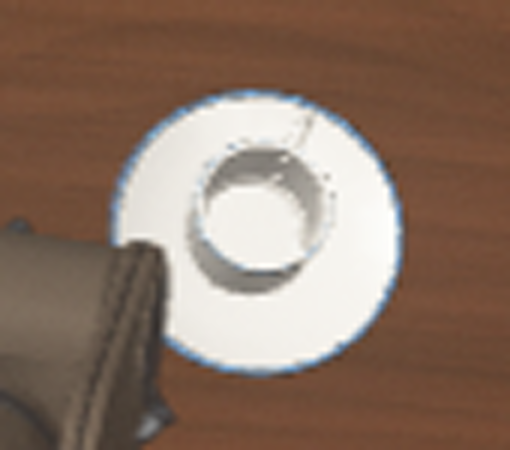

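```bash
cat > dep.py <<'E'
from h import *;import pickle,sys
from plant import cams
def cloud(p,z,m):
    v,u=np.mgrid[0:420,0:560]
    q=cv2.undistortPoints(np.c_[u.ravel(),v.ravel()].astype(float)[:,None],m["intrinsics"],m["distortion"])[:,0]
    zz=z.ravel();W=(np.c_[q*zz[:,None],zz]-m["tvec"])@cv2.Rodrigues(m["rvec"])[0]
    W[zz<=0]=9;return W,p.reshape(-1,3).astype(int)
def run(d):
    for n in("scene","top"):
        p,z,m=d[n];W,col=cloud(p,z,m);sat=col.max(1)-col.min(1)
        for nm,s0 in(("cup",(.5503,-.1498)),("other",(.5625,.1372))):
            k=(np.hypot(W[:,0]-s0[0],W[:,1]-s0[1])<.1)
            white=(sat<35)&(col.min(1)>90)
            sa=k&white&(W[:,2]>.006-.004)&(W[:,2]<.024)
            def fr(x,P,r):return np.hypot(P[:,0]-x[0],P[:,1]-x[1])-r
            # saucer slope cone: z=.006+(r-.046)*11/29
            P=W[sa]; 
            def fs(x):
                r=np.hypot(P[:,0]-x[0],P[:,1]-x[1]);return P[:,2]-(np.where(r>.046,.006+(r-.046)*11/29,.006)+x[2])
            a=least_squares(fs,[*s0,0],loss="soft_l1",f_scale=.001,x_scale=.01)
            Q=W[k&white&(W[:,2]>.03)&(W[:,2]<.095)]
            b=least_squares(lambda x:fr(x,Q,x[2]),[*s0,.032],loss="soft_l1",f_scale=.001)
            print(n,nm,"saucer",(a.x*1e3).round(1),len(P),"cup",(b.x*1e3).round(1),len(Q),"off",((b.x-a.x)[:2]*1e3).round(1))
if __name__=="__main__":
    print("initial");run(pickle.load(open("d0.pkl","rb")))
    d={n:(*cams.read_camera(n),cams.camera_model(n)) for n in("scene","top")}
    pickle.dump(d,open(f"d{sys.argv[1]}.pkl","wb"));print("now");run(d)
E
python3 dep.py 4
```

```text
initial
scene cup saucer [ 549.6 -151.6    1.8] 1188 cup [ 538.9 -135.1   31.4] 758 off [-10.6  16.5]
scene other saucer [561.5 137.3   2.5] 809 cup [563.5 135.6  31.4] 674 off [ 2.  -1.7]
top cup saucer [ 550.8 -151.     0.8] 1377 cup [ 537.2 -133.8   31.3] 271 off [-13.6  17.2]
top other saucer [563.2 137.3   1. ] 1384 cup [562.1 135.7  31.2] 274 off [-1.1 -1.7]
now
scene cup saucer [ 549.4 -151.4    1.7] 1101 cup [ 549.  -146.2   31.6] 828 off [-0.5  5.2]
scene other saucer [561.5 136.9   2.5] 808 cup [563.7 135.8  31.5] 674 off [ 2.2 -1.1]
top cup saucer [ 551.2 -150.8    1. ] 1261 cup [ 547.4 -145.2   31.2] 281 off [-3.8  5.6]
top other saucer [562.7 137.1   0.9] 1356 cup [562.  135.6  31.3] 276 off [-0.7 -1.6]
```

The depth fits put the cup about (-2.5, +6) mm from the saucer centre. Both cameras agree once I use the other cup as a reference. I'll turn the push direction to about -67° for the rest.

```bash
cat > r2.py <<'E'
from plant import ctrl
from h import *
import sys
th=float(sys.argv[1]);c=np.array([float(sys.argv[2]),float(sys.argv[3])])
s=ctrl.get_state();print(s["time"],s["eef_pos"],s["contact_force"].round(1))
u=np.array([np.cos(np.radians(th)),np.sin(np.radians(th))]);w=c-s["eef_pos"][:2]
print("gap",w@u*1e3,"lat",(u[0]*w[1]-u[1]*w[0])*1e3)
for g in map(float,sys.argv[4:]):
    print(g,rel(s,np.r_[c-u*g/1e3,.027],target(th,15)))
E
python3 r2.py -67 .5478 -.1441 75 58
```

```text
7.65 [ 0.48562847 -0.07546651  0.02717979] [ 0.6 -0.9 -0.5]
gap 87.4698088206533 lat 30.411950348703478
75.0 (array([2.05, 0.57, 2.5 ]), array([-4.74, 17.5 ,  0.05]))
58.0 (array([3.61, 0.99, 1.97]), array([-4.74, 17.5 ,  0.05]))
```

Emit:
play_rows --steps '[{"claw": 0,"tx": 0.5,"ty": 0.1,"tz": 0.6,"ax": -1.2,"ay": 4.4,"az": 0},{"claw": 0,"tx": 1,"ty": 0.28,"tz": 1.2,"ax": -2.4,"ay": 8.8,"az": 0},{"claw": 0,"tx": 1.5,"ty": 0.4,"tz": 1.8,"ax": -3.6,"ay": 13.2,"az": 0},{"claw": 0,"tx": 2.05,"ty": 0.57,"tz": 2.5,"ax": -4.7,"ay": 17.5,"az": 0},{"claw": 0,"tx": 2.05,"ty": 0.57,"tz": 2.5,"ax": -4.7,"ay": 17.5,"az": 0},{"claw": 0,"tx": 2.05,"ty": 0.57,"tz": 2.5,"ax": -4.7,"ay": 17.5,"az": 0},{"claw": 0,"tx": 2.05,"ty": 0.57,"tz": 2.5,"ax": -4.7,"ay": 17.5,"az": 0},{"claw": 0,"tx": 2.05,"ty": 0.57,"tz": 2.5,"ax": -4.7,"ay": 17.5,"az": 0}]'

```text
time: 8.32
eef_pos: [0.5168, -0.0745, 0.0262]
tcp_rot: [0.636, -0.31, 0.463, -0.534]
contact_force: [-0.4, 0.2, -0.0]
opening: -0.001
```

```bash
python3 r2.py -67 .5478 -.1441 52 37
```

```text
8.3167 [ 0.51677147 -0.07448265  0.02618165] [-0.4  0.2 -0. ]
gap 76.20692520525748 lat 1.3602476894660522
52.0 (array([2.36, 0.55, 0.13]), array([ 0.04,  0.1 , -0.03]))
37.0 (array([3.81, 0.93, 0.13]), array([ 0.04,  0.1 , -0.03]))
```

Emit:
play_rows --steps '[{"claw": 0,"tx": 0.4,"ty": 0.1,"tz": 0.13,"ax": 0,"ay": 0,"az": 0},{"claw": 0,"tx": 0.8,"ty": 0.2,"tz": 0.13,"ax": 0,"ay": 0,"az": 0},{"claw": 0,"tx": 1.2,"ty": 0.3,"tz": 0.13,"ax": 0,"ay": 0,"az": 0},{"claw": 0,"tx": 1.6,"ty": 0.37,"tz": 0.13,"ax": 0,"ay": 0,"az": 0},{"claw": 0,"tx": 2,"ty": 0.45,"tz": 0.13,"ax": 0,"ay": 0,"az": 0},{"claw": 0,"tx": 2.2,"ty": 0.5,"tz": 0.13,"ax": 0,"ay": 0,"az": 0},{"claw": 0,"tx": 2.36,"ty": 0.55,"tz": 0.13,"ax": 0,"ay": 0,"az": 0},{"claw": 0,"tx": 2.36,"ty": 0.55,"tz": 0.13,"ax": 0,"ay": 0,"az": 0}]'

```text
time: 8.98
eef_pos: [0.5284, -0.0966, 0.0274]
tcp_rot: [0.636, -0.31, 0.464, -0.534]
contact_force: [0.2, 0.6, -0.1]
opening: 0.001
```

```bash
python3 r2.py -67 .5478 -.1441 52 38
```

```text
8.9833 [ 0.5284425  -0.09657141  0.02738816] [ 0.2  0.6 -0.1]
gap 51.31387410702763 lat -0.7522240210238069
52.0 (array([-0.08,  0.02, -0.08]), array([-0.  ,  0.02,  0.01]))
38.0 (array([ 1.28,  0.38, -0.08]), array([-0.  ,  0.02,  0.01]))
```

Next a slow tap of about 13 mm, ending about 5 mm past contact.

Emit:
play_rows --steps '[{"claw": 0,"tx": 0.11,"ty": 0.03,"tz": 0,"ax": 0,"ay": 0,"az": 0},{"claw": 0,"tx": 0.22,"ty": 0.06,"tz": 0,"ax": 0,"ay": 0,"az": 0},{"claw": 0,"tx": 0.33,"ty": 0.09,"tz": 0,"ax": 0,"ay": 0,"az": 0},{"claw": 0,"tx": 0.44,"ty": 0.12,"tz": 0,"ax": 0,"ay": 0,"az": 0},{"claw": 0,"tx": 0.55,"ty": 0.15,"tz": 0,"ax": 0,"ay": 0,"az": 0},{"claw": 0,"tx": 0.66,"ty": 0.18,"tz": 0,"ax": 0,"ay": 0,"az": 0},{"claw": 0,"tx": 0.77,"ty": 0.21,"tz": 0,"ax": 0,"ay": 0,"az": 0},{"claw": 0,"tx": 0.88,"ty": 0.24,"tz": 0,"ax": 0,"ay": 0,"az": 0},{"claw": 0,"tx": 0.99,"ty": 0.27,"tz": 0,"ax": 0,"ay": 0,"az": 0},{"claw": 0,"tx": 1.1,"ty": 0.3,"tz": 0,"ax": 0,"ay": 0,"az": 0},{"claw": 0,"tx": 1.2,"ty": 0.33,"tz": 0,"ax": 0,"ay": 0,"az": 0},{"claw": 0,"tx": 1.28,"ty": 0.35,"tz": 0,"ax": 0,"ay": 0,"az": 0}]'

```text
time: 9.98
eef_pos: [0.5334, -0.1084, 0.0272]
tcp_rot: [0.636, -0.31, 0.464, -0.534]
contact_force: [-0.5, 1.5, 0.9]
opening: 0.004
```

```bash
python3 r2.py -67 .5478 -.1441 38
```

```text
9.9833 [ 0.5334259  -0.10841225  0.02722211] [-0.5  1.5  0.9]
gap 38.46716103463017 lat -0.7128834956082759
38.0 (array([ 0.04,  0.03, -0.07]), array([ 0.01,  0.04, -0.01]))
```

Emit:
play_rows --steps '[{"claw": 0,"tx": -1,"ty": -0.27,"tz": 0,"ax": 0,"ay": 0,"az": 0},{"claw": 0,"tx": -3,"ty": -0.8,"tz": 0,"ax": 0,"ay": 0,"az": 0},{"claw": 0,"tx": -5,"ty": -1.3,"tz": 0,"ax": 0,"ay": 0,"az": 0},{"claw": 0,"tx": -5,"ty": -1.3,"tz": 0,"ax": 0,"ay": 0,"az": 0},{"claw": 0,"tx": -5,"ty": -1.3,"tz": 0,"ax": 0,"ay": 0,"az": 0}]'

```text
time: 10.4
eef_pos: [0.5127, -0.0598, 0.0267]
tcp_rot: [0.636, -0.309, 0.463, -0.534]
contact_force: [0.4, 0.2, 0.1]
opening: -0.001
```

```bash
python3 look.py 5 2>/dev/null; python3 dep.py 5 | sed -n '/now/,$p'
```

```text
10.4 [ 0.51268366 -0.05983756  0.02667943] [0.36 0.24 0.07]
along gap to cup axis mm 71.3 lat -30.6
[[ 0.38   0.101  0.919]
 [-0.888 -0.238  0.393]
 [ 0.259 -0.966 -0.001]]
now
scene cup saucer [ 549.5 -151.3    1.8] 1083 cup [ 550.4 -149.6   31.7] 837 off [0.9 1.7]
scene other saucer [561.4 137.1   2.5] 807 cup [563.6 135.8  31.5] 674 off [ 2.3 -1.3]
top cup saucer [ 550.7 -150.8    0.8] 1357 cup [ 548.8 -148.7   31.2] 278 off [-1.8  2.2]
top other saucer [562.5 136.3   0.7] 1281 cup [562.  135.6  31.3] 275 off [-0.5 -0.8]
```

View pics/scene5.png

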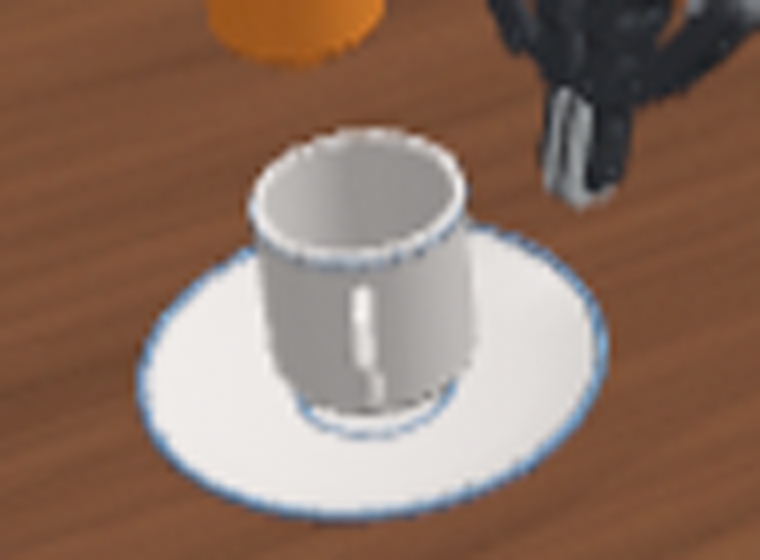

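View pics/top5.png

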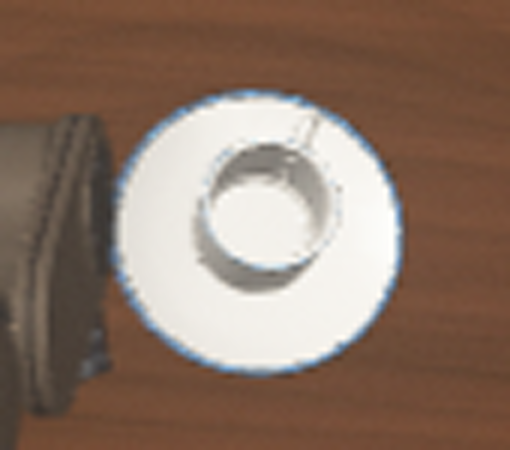

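```bash
python3 - <<'E'
from h import *;import pickle
d=pickle.load(open("d5.pkl","rb"));S=d["scene"][2];p=d["scene"][0]
def model(p,cu,sa,out,x0,y0,f=12):
    b=cv2.resize(p[y0:y0+48,x0:x0+64],None,fx=f,fy=f,interpolation=cv2.INTER_CUBIC)
    L=[(sa,.006,.025,(0,0,255)),(sa,.017,.075,(0,0,255)),(cu,.082,.033,(0,200,0)),(cu,.006,.017,(0,200,0)),(cu,.022,.033,(0,200,0))]
    for c,z,r,col in L:
        q=(circ([*c,z],r,S)-[x0,y0]+.5)*f-.5
        cv2.polylines(b,[q.astype(np.int32)],True,col,1)
    cv2.imwrite(out,b)
model(p,(.5490,-.1478),(.5490,-.1500),"pics/ov5a.png",195,222)
model(p,(.5615,.1375),(.5615,.1375),"pics/ov5b.png",291,198)
E
```

```text
(no output)
```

View pics/ov5a.png

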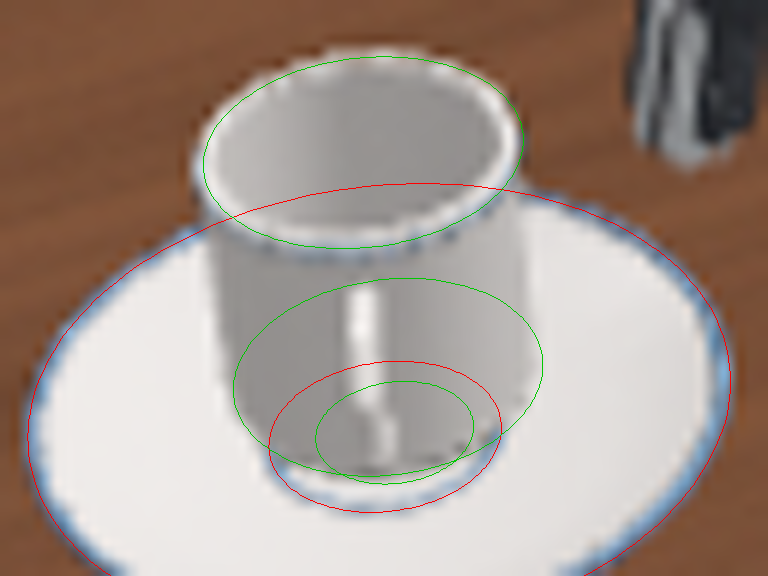

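View pics/ov5b.png

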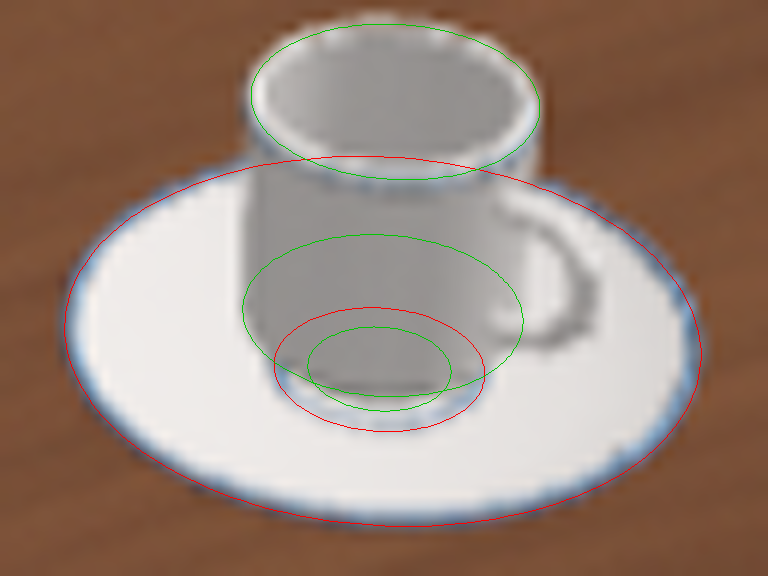

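The overlays show cup and saucer nearly concentric. The rim and outer saucer edge match to about a pixel, with a leftover of around 2 mm. The fixed cameras are too coarse for that, so I'll use a wrist-camera view from above.

```bash
python3 - <<'E'
from plant import ctrl
from h import *
s=ctrl.get_state();print(s["eef_pos"])
print(rel(s,[s["eef_pos"][0],s["eef_pos"][1],.18],target(-67,15)))
print(rel(s,[.55,-.11,.18],target(-44,8)))
print(rel(s,[.5885,-.164,.15],target(-20,0)))
E
```

```text
[ 0.51374999 -0.06147012  0.02714801]
(array([ 3.960e+00, -1.476e+01,  1.000e-02]), array([-0.02, -0.01,  0.03]))
(array([  9.65, -13.24,   1.45]), array([  4.57, -22.56,   6.94]))
(array([15.12, -8.66,  2.88]), array([  6.14, -46.73,  14.19]))
```

Emit:
play_rows --steps '[{"claw": 0,"tx": 1,"ty": -3.7,"tz": 0,"ax": 0,"ay": 0,"az": 0},{"claw": 0,"tx": 2,"ty": -7.4,"tz": 0,"ax": 0,"ay": 0,"az": 0},{"claw": 0,"tx": 3,"ty": -11,"tz": 0,"ax": 0,"ay": 0,"az": 0},{"claw": 0,"tx": 4,"ty": -14.7,"tz": 0,"ax": 0,"ay": 0,"az": 0},{"claw": 0,"tx": 5,"ty": -14.5,"tz": 0.3,"ax": 1,"ay": -5,"az": 1.5},{"claw": 0,"tx": 6.5,"ty": -14.2,"tz": 0.7,"ax": 2,"ay": -11,"az": 3.5},{"claw": 0,"tx": 8,"ty": -13.8,"tz": 1.1,"ax": 3,"ay": -17,"az": 5.2},{"claw": 0,"tx": 9.65,"ty": -13.2,"tz": 1.45,"ax": 4.5,"ay": -22.5,"az": 7},{"claw": 0,"tx": 11,"ty": -12,"tz": 1.8,"ax": 5,"ay": -29,"az": 9},{"claw": 0,"tx": 12.5,"ty": -10.8,"tz": 2.2,"ax": 5.5,"ay": -35,"az": 11},{"claw": 0,"tx": 14,"ty": -9.6,"tz": 2.6,"ax": 6,"ay": -41,"az": 12.5},{"claw": 0,"tx": 15.1,"ty": -8.7,"tz": 2.9,"ax": 6.1,"ay": -46.7,"az": 14.2}]'

```text
time: 11.65
eef_pos: [0.5885, -0.1652, 0.1493]
tcp_rot: [-0.697, 0.123, -0.121, 0.697]
contact_force: [0.2, -0.1, -0.8]
opening: -0.001
```

```bash
cat > wl.py <<'E'
from plant import ctrl,cams
from h import *
import sys,pickle
k=sys.argv[1]
cams.read_camera("wrist")
for _ in range(6):
    cams.read_camera("wrist")
s=ctrl.get_state();p,z=cams.read_camera("wrist")
print(s["time"],s["eef_pos"],s["dq"].round(3))
cv2.imwrite(f"pics/wl{k}.png",p);pickle.dump((s,p,z),open(f"wl{k}.pkl","wb"))
E
python3 wl.py 1
```

```text
12.0 [ 0.58789627 -0.16236743  0.15044513] [ 0.005 -0.005  0.002 -0.003 -0.    -0.004]
```

View pics/wl1.png

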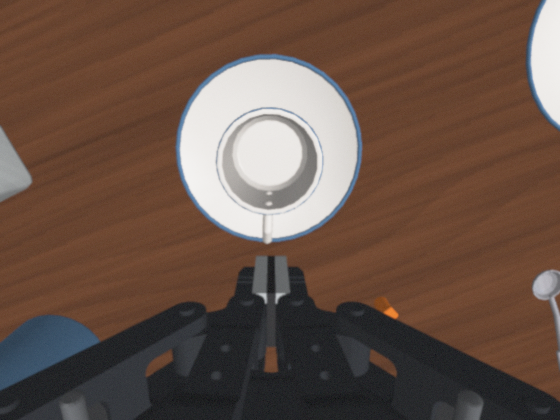

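The wrist view from above is clear: the saucer edge spans columns 177-361 and rows 55-242, and the cup rim spans columns 216-323 and rows 107-214. I'll fit both blue circles.

```bash
cat > wf.py <<'E'
from h import *;import pickle,sys
from plant import cams
def go(k,save=True):
    s,p,z=pickle.load(open(f"wl{k}.pkl","rb"));m=wcam(s,cams.camera_model("wrist"))
    q=p.astype(int);blue=(q[...,0]-q[...,2]>25)
    res={}
    for nm,r,zz,c0 in(("saucer",.0745,.017,(.5503,-.1500)),("rim",.033,.082,(.549,-.1478))):
        c=np.array(c0);rr=r
        for it in range(4):
            # pixels within band of predicted circle
            mk=np.zeros(p.shape[:2],np.uint8);cv2.polylines(mk,[circ([*c,zz],rr,m).round().astype(np.int32)],True,255,11 if it==0 else 7)
            v,u=np.nonzero(blue&(mk>0))
            # back-project onto plane zz
            n=cv2.undistortPoints(np.c_[u,v].astype(float)[:,None],m["intrinsics"],m["distortion"])[:,0]
            Rm=cv2.Rodrigues(m["rvec"])[0];O=-Rm.T@m["tvec"];D=np.c_[n,np.ones(len(n))]@Rm
            P=(O+D*((zz-O[2])/D[:,2])[:,None])[:,:2]
            o=least_squares(lambda x:np.hypot(P[:,0]-x[0],P[:,1]-x[1])-x[2],[*c,rr],loss="soft_l1",f_scale=.001);c=o.x[:2];rr=o.x[2]
        a=np.degrees(np.arctan2(P[:,1]-c[1],P[:,0]-c[0]))
        print(nm,(o.x*1e3).round(2),len(P),"rms",(np.std(np.hypot(*(P-c).T)-rr)*1e3).round(2),"arc",np.histogram(a,8,(-180,180))[0])
        res[nm]=c
    print("offset mm",((res["rim"]-res["saucer"])*1e3).round(2));return res
go(sys.argv[1])
E
python3 wf.py 1
```

```text
saucer [ 548.22 -150.83   73.42] 2198 rms 0.91 arc [319 279 244 202 238 269 313 334]
rim [ 547.52 -149.58   32.89] 105 rms 0.19 arc [10  0  0  0  0 12 36 47]
offset mm [-0.7   1.25]
```

```bash
for t in 6 12 18; do sed "s/>25)/>$t)/" wf.py > wf2.py; echo t $t; python3 wf2.py 1; done
```

```text
t 6
saucer [ 548.22 -150.87   73.33] 2709 rms 1.12 arc [388 341 300 249 304 337 379 411]
rim [ 547.57 -149.56   32.96] 453 rms 0.32 arc [69 40 22 22 41 73 87 99]
offset mm [-0.64  1.31]
t 12
saucer [ 548.2  -150.87   73.36] 2539 rms 1.05 arc [371 319 281 230 278 316 359 385]
rim [ 547.55 -149.56   32.93] 306 rms 0.28 arc [50 21  3  4 22 51 72 83]
offset mm [-0.64  1.31]
t 18
saucer [ 548.21 -150.86   73.41] 2364 rms 0.98 arc [343 296 265 218 251 298 337 356]
rim [ 547.49 -149.5    32.86] 201 rms 0.24 arc [31  4  0  0  5 39 54 68]
offset mm [-0.72  1.36]
```

The cup is about 1.5 mm off, towards (-0.65, +1.3) mm. There's plenty of time for one small final tap, so I'll retrace the path to the starting point behind the cup.

```bash
python3 - <<'E'
from plant import ctrl
from h import *
s=ctrl.get_state();print(s["eef_pos"])
print(rel(s,[.55,-.11,.18],target(-44,8)))
print(rel(s,[.512,-.058,.18],target(-67,15)))
print(rel(s,[.512,-.058,.08],target(-67,15)))
E
```

```text
[ 0.58794979 -0.16229872  0.15056947]
(array([-5.36, -2.94,  3.62]), array([-1.64, 23.97, -7.9 ]))
(array([-10.7 ,  -2.94,   7.2 ]), array([ -6.11,  46.74, -14.16]))
(array([-10.7 ,   7.06,   7.21]), array([ -6.11,  46.74, -14.16]))
```

Emit:
play_rows --steps '[{"claw": 0,"tx": -1.3,"ty": -1.5,"tz": 0.9,"ax": -0.4,"ay": 6,"az": -2},{"claw": 0,"tx": -2.6,"ty": -2.9,"tz": 1.8,"ax": -0.8,"ay": 12,"az": -4},{"claw": 0,"tx": -4,"ty": -2.9,"tz": 2.7,"ax": -1.2,"ay": 18,"az": -6},{"claw": 0,"tx": -5.4,"ty": -2.9,"tz": 3.6,"ax": -1.6,"ay": 24,"az": -7.9},{"claw": 0,"tx": -6.7,"ty": -2.9,"tz": 4.5,"ax": -2.7,"ay": 30,"az": -9.5},{"claw": 0,"tx": -8,"ty": -2.9,"tz": 5.4,"ax": -3.8,"ay": 36,"az": -11},{"claw": 0,"tx": -9.4,"ty": -2.9,"tz": 6.3,"ax": -5,"ay": 41.5,"az": -12.6},{"claw": 0,"tx": -10.7,"ty": -2.9,"tz": 7.2,"ax": -6.1,"ay": 46.7,"az": -14.2},{"claw": 0,"tx": -10.7,"ty": 0.5,"tz": 7.2,"ax": -6.1,"ay": 46.7,"az": -14.2},{"claw": 0,"tx": -10.7,"ty": 4,"tz": 7.2,"ax": -6.1,"ay": 46.7,"az": -14.2},{"claw": 0,"tx": -10.7,"ty": 7,"tz": 7.2,"ax": -6.1,"ay": 46.7,"az": -14.2},{"claw": 0,"tx": -10.7,"ty": 7,"tz": 7.2,"ax": -6.1,"ay": 46.7,"az": -14.2}]'

```text
time: 13.05
eef_pos: [0.5068, -0.0569, 0.074]
tcp_rot: [0.638, -0.313, 0.459, -0.533]
contact_force: [-2.1, 1.1, -1.2]
opening: 0.0
```

```bash
python3 - <<'E'
from plant import ctrl
from h import *
s=ctrl.get_state();print(s["eef_pos"])
print(rel(s,[.513,-.060,.027],target(-67,15)))
E
```

```text
[ 0.50677774 -0.05693774  0.07403458]
(array([-0.68,  4.68,  0.5 ]), array([ 0.53,  0.19, -0.41]))
```

Emit:
play_rows --steps '[{"claw": 0,"tx": -0.3,"ty": 1.5,"tz": 0,"ax": 0,"ay": 0,"az": 0},{"claw": 0,"tx": -0.6,"ty": 3,"tz": 0,"ax": 0,"ay": 0,"az": 0},{"claw": 0,"tx": -0.9,"ty": 4.2,"tz": 0,"ax": 0,"ay": 0,"az": 0},{"claw": 0,"tx": -0.9,"ty": 4.4,"tz": 0,"ax": 0,"ay": 0,"az": 0},{"claw": 0,"tx": -0.9,"ty": 4.4,"tz": 0,"ax": 0,"ay": 0,"az": 0},{"claw": 0,"tx": -0.9,"ty": 4.4,"tz": 0,"ax": 0,"ay": 0,"az": 0},{"claw": 0,"tx": -0.9,"ty": 4.4,"tz": 0,"ax": 0,"ay": 0,"az": 0},{"claw": 0,"tx": -0.9,"ty": 4.4,"tz": 0,"ax": 0,"ay": 0,"az": 0},{"claw": 0,"tx": -0.9,"ty": 4.4,"tz": 0,"ax": 0,"ay": 0,"az": 0}]'

```text
time: 13.8
eef_pos: [0.5138, -0.0613, 0.0361]
tcp_rot: [0.635, -0.309, 0.464, -0.534]
contact_force: [0.3, -0.1, 0.1]
opening: 0.001
```

```bash
python3 r2.py -67 .5478 -.1441 48 38 36.5
```

```text
13.8 [ 0.51383026 -0.06134743  0.0361447 ] [ 0.3 -0.1  0.1]
gap 89.44718080711424 lat -1.0646987365245595
48.0 (array([ 3.76,  1.96, -0.11]), array([-0.07,  0.03,  0.05]))
38.0 (array([ 4.73,  2.22, -0.11]), array([-0.07,  0.03,  0.05]))
36.5 (array([ 4.88,  2.26, -0.11]), array([-0.07,  0.03,  0.05]))
```

Emit:
play_rows --steps '[{"claw": 0,"tx": 0.3,"ty": 0.9,"tz": 0,"ax": 0,"ay": 0,"az": 0},{"claw": 0,"tx": 0.9,"ty": 1.2,"tz": 0,"ax": 0,"ay": 0,"az": 0},{"claw": 0,"tx": 1.5,"ty": 1.36,"tz": -0.03,"ax": 0,"ay": 0,"az": 0},{"claw": 0,"tx": 2.1,"ty": 1.52,"tz": -0.03,"ax": 0,"ay": 0,"az": 0},{"claw": 0,"tx": 2.7,"ty": 1.68,"tz": -0.03,"ax": 0,"ay": 0,"az": 0},{"claw": 0,"tx": 3.1,"ty": 1.79,"tz": -0.03,"ax": 0,"ay": 0,"az": 0},{"claw": 0,"tx": 3.45,"ty": 1.88,"tz": -0.03,"ax": 0,"ay": 0,"az": 0},{"claw": 0,"tx": 3.76,"ty": 1.96,"tz": -0.03,"ax": 0,"ay": 0,"az": 0},{"claw": 0,"tx": 3.76,"ty": 1.96,"tz": -0.03,"ax": 0,"ay": 0,"az": 0},{"claw": 0,"tx": 3.76,"ty": 1.96,"tz": -0.03,"ax": 0,"ay": 0,"az": 0},{"claw": 0,"tx": 3.76,"ty": 1.96,"tz": -0.03,"ax": 0,"ay": 0,"az": 0}]'

```text
time: 14.72
eef_pos: [0.529, -0.0993, 0.026]
tcp_rot: [0.636, -0.31, 0.464, -0.534]
contact_force: [1.0, -0.3, -0.3]
opening: 0.002
```

```bash
python3 r2.py -67 .5478 -.1441 48 38 36.5
```

```text
14.7167 [ 0.52902697 -0.09931068  0.02602244] [ 1.  -0.3 -0.3]
gap 48.56399091135783 lat -0.21991525094768732
48.0 (array([ 0.08, -0.08, -0.02]), array([ 0.01,  0.05, -0.01]))
38.0 (array([ 1.05,  0.18, -0.02]), array([ 0.01,  0.05, -0.01]))
36.5 (array([ 1.19,  0.22, -0.02]), array([ 0.01,  0.05, -0.01]))
```

Emit:
play_rows --steps '[{"claw": 0,"tx": 0.1,"ty": 0,"tz": 0,"ax": 0,"ay": 0,"az": 0},{"claw": 0,"tx": 0.22,"ty": 0,"tz": 0,"ax": 0,"ay": 0,"az": 0},{"claw": 0,"tx": 0.34,"ty": 0.01,"tz": 0,"ax": 0,"ay": 0,"az": 0},{"claw": 0,"tx": 0.46,"ty": 0.04,"tz": 0,"ax": 0,"ay": 0,"az": 0},{"claw": 0,"tx": 0.58,"ty": 0.07,"tz": 0,"ax": 0,"ay": 0,"az": 0},{"claw": 0,"tx": 0.7,"ty": 0.1,"tz": 0,"ax": 0,"ay": 0,"az": 0},{"claw": 0,"tx": 0.81,"ty": 0.13,"tz": 0,"ax": 0,"ay": 0,"az": 0},{"claw": 0,"tx": 0.92,"ty": 0.16,"tz": 0,"ax": 0,"ay": 0,"az": 0},{"claw": 0,"tx": 1.02,"ty": 0.18,"tz": 0,"ax": 0,"ay": 0,"az": 0},{"claw": 0,"tx": 1.1,"ty": 0.2,"tz": 0,"ax": 0,"ay": 0,"az": 0},{"claw": 0,"tx": 1.15,"ty": 0.21,"tz": 0,"ax": 0,"ay": 0,"az": 0},{"claw": 0,"tx": 1.15,"ty": 0.21,"tz": 0,"ax": 0,"ay": 0,"az": 0}]'

```text
time: 15.72
eef_pos: [0.5336, -0.1102, 0.0269]
tcp_rot: [0.636, -0.31, 0.464, -0.534]
contact_force: [-0.7, 0.3, -0.4]
opening: 0.001
```

```bash
python3 r2.py -67 .5478 -.1441 36.5
```

```text
15.7167 [ 0.53362042 -0.1101642   0.0269116 ] [-0.7  0.3 -0.4]
gap 36.778471990316675 lat -0.20740606265281028
36.5 (array([ 0.03, -0.  , -0.02]), array([ 0.01,  0.04, -0.01]))
```

Emit:
play_rows --steps '[{"claw": 0,"tx": -1,"ty": -0.27,"tz": 0,"ax": 0,"ay": 0,"az": 0},{"claw": 0,"tx": -3,"ty": -0.8,"tz": 0,"ax": 0,"ay": 0,"az": 0},{"claw": 0,"tx": -5,"ty": -1.3,"tz": 0,"ax": 0,"ay": 0,"az": 0},{"claw": 0,"tx": -5,"ty": -1.3,"tz": 0,"ax": 0,"ay": 0,"az": 0},{"claw": 0,"tx": -5,"ty": -1.3,"tz": 0,"ax": 0,"ay": 0,"az": 0},{"claw": 0,"tx": -5,"ty": -1.3,"tz": 0,"ax": 0,"ay": 0,"az": 0}]'

```text
time: 16.22
eef_pos: [0.5139, -0.0626, 0.027]
tcp_rot: [0.636, -0.309, 0.464, -0.534]
contact_force: [0.5, 0.3, -0.5]
opening: 0.004
```

```bash
python3 dep.py 6 | sed -n '/now/,$p'; python3 - <<'E'
from plant import ctrl
from h import *
s=ctrl.get_state();print(s["eef_pos"])
print(rel(s,[.55,-.11,.18],target(-44,8)))
print(rel(s,[.5885,-.164,.15],target(-20,0)))
E
```

```text
now
scene cup saucer [ 549.5 -151.4    1.8] 1077 cup [ 551.2 -151.2   31.6] 835 off [1.8 0.2]
scene other saucer [561.2 137.7   2.4] 802 cup [563.6 135.7  31.4] 676 off [ 2.4 -2. ]
top cup saucer [ 551.1 -149.8    0.7] 1314 cup [ 549.6 -150.1   31.3] 285 off [-1.5 -0.3]
top other saucer [562.3 137.9   0.8] 1296 cup [562.1 135.6  31.3] 277 off [-0.2 -2.2]
[ 0.51410482 -0.06315354  0.02700394]
(array([  9.49, -13.29,   1.48]), array([  4.56, -22.54,   6.95]))
(array([14.96, -8.71,  2.91]), array([  6.13, -46.71,  14.2 ]))
```

Offsets are now close to zero. I'll repeat the wrist view from above to confirm.

Emit:
play_rows --steps '[{"claw": 0,"tx": 1,"ty": -3.7,"tz": 0,"ax": 0,"ay": 0,"az": 0},{"claw": 0,"tx": 2,"ty": -7.4,"tz": 0,"ax": 0,"ay": 0,"az": 0},{"claw": 0,"tx": 3,"ty": -11,"tz": 0,"ax": 0,"ay": 0,"az": 0},{"claw": 0,"tx": 4,"ty": -14.7,"tz": 0,"ax": 0,"ay": 0,"az": 0},{"claw": 0,"tx": 5,"ty": -14.5,"tz": 0.3,"ax": 1,"ay": -5,"az": 1.5},{"claw": 0,"tx": 6.5,"ty": -14.2,"tz": 0.7,"ax": 2,"ay": -11,"az": 3.5},{"claw": 0,"tx": 8,"ty": -13.8,"tz": 1.1,"ax": 3,"ay": -17,"az": 5.2},{"claw": 0,"tx": 9.6,"ty": -13.2,"tz": 1.45,"ax": 4.5,"ay": -22.5,"az": 7},{"claw": 0,"tx": 11,"ty": -12,"tz": 1.8,"ax": 5,"ay": -29,"az": 9},{"claw": 0,"tx": 12.5,"ty": -10.8,"tz": 2.2,"ax": 5.5,"ay": -35,"az": 11},{"claw": 0,"tx": 14,"ty": -9.6,"tz": 2.6,"ax": 6,"ay": -41,"az": 12.5},{"claw": 0,"tx": 15,"ty": -8.7,"tz": 2.9,"ax": 6.1,"ay": -46.7,"az": 14.2}]'

```text
time: 17.32
eef_pos: [0.5886, -0.1664, 0.149]
tcp_rot: [0.697, -0.123, 0.121, -0.697]
contact_force: [0.1, -0.5, -0.0]
opening: -0.002
```

```bash
python3 wl.py 2; sed "s/>25)/>12)/" wf.py > wf2.py;python3 wf2.py 2; python3 - <<'E'
import pickle,cv2,numpy as np
a=pickle.load(open("d0.pkl","rb"))["scene"][0];b=pickle.load(open("d6.pkl","rb"))["scene"][0]
cv2.imwrite("pics/scene6.png",b);d=cv2.absdiff(a,b).max(2);cv2.imwrite("pics/diff6.png",np.minimum(d.astype(int)*3,255).astype(np.uint8))
E
```

```text
17.6667 [ 0.58781815 -0.16333126  0.14996475] [ 0.004 -0.007  0.002 -0.001  0.001 -0.006]
saucer [ 548.22 -150.88   73.36] 2533 rms 1.04 arc [368 317 279 233 277 312 360 387]
rim [ 548.21 -151.08   32.9 ] 321 rms 0.29 arc [56 20  7  6 16 63 73 80]
offset mm [-0.02 -0.21]
```

View pics/wl2.png

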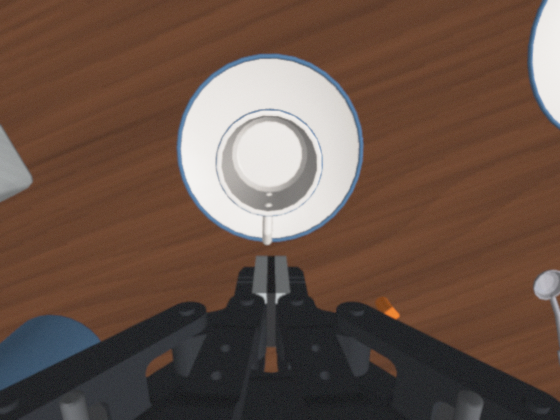

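View pics/diff6.png

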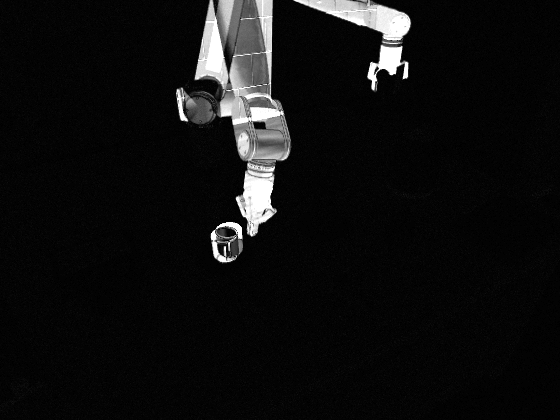

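The wrist fit puts the cup 0.2 mm off the saucer centre, with the saucer edge (178-362) and rim (216-323) concentric. In the difference picture only the cup and the arm have changed. The arm is clear of everything, so I'm handing in.

```bash
python3 -c "
from plant import ctrl
print(ctrl.sign_off())"
```

```text
the job is handed in; nothing more can be done
None
```

The off-centre cup (the one on the right, at y ≈ -0.15) now stands upright in the middle of its saucer, and the job is handed in. I pushed it low with the shut fingertips at about 11–18 mm/s, in two slow pushes along -49° and two along -67°. The contact forces I read stayed around 1–2 N, and the clock was at about 18 s when I finished.

**Centring:** the last wrist-camera fit put the cup's rim 0.2 mm from the saucer's centre. It started about 21 mm off.

**Where the checks disagreed:** depth fits from the scene and top cameras gave offsets of (+1.8, +0.2) and (-1.5, -0.3) mm. They differ mainly in x, and each shows a similar error on the untouched other cup, so I trusted the wrist view.

**Everything else:** a before-and-after picture from the scene camera shows that only the cup and the arm moved. The saucer's fitted position did not change between the two wrist views, taken before and after the last tap. That picture pair was taken just before the final clear-of-the-table wrist view, and nothing was touched after it.

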